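# Secure a roller in a sloping V fixture

### The arm

A 7-joint arm with a two-finger parallel gripper is mounted at the origin on the work surface; the furniture and walls round the work are solid. World frame = base frame: x ahead of the robot, y to its left, z up, the work surface at z = 0. Lengths are in m, angles in degrees, forces in N, time in s.
With the tool pointing down it reaches from about 0.425 to 0.95 m from the base axis. Payload 4.7 kg.
Tool frame: the origin (TCP) lies between the finger pads; the fingertips stand 19 mm ahead of it and the grasp point (between the pads) is the TCP; z points along the fingers, y is the line along which they close (so a half turn about z gives the same grasp; the last joint's range is limited). The gripper opens to 85 mm and grips with 20 to 120 N. Pads are 22 mm wide; open, the fingers measure 114 mm over their backs; the gripper's body (76 mm by 85 mm) begins 54 mm behind the grasp point. The pads swing forward as they close: fully open they stand 13 mm farther back than shut.
Start: joints at [-1.656, 26.849, -2.785, 87.806, 1.381, 65.374, -4.715], TCP at [0.675, 0, 0.25] pointing down, gripper open.
Joint ranges: [-148.3, 148.3], [-19.14, 114.17], [-79.39, 73.82], [5.75, 140.21], [-59.74, 239.74], [12.07, 113.84], [-152.46, 152.46]. Speed limits (degrees/s): [147.25, 147.25, 180, 180, 180, 180, 180].

### API

Orientations are given as a 3x3 rotation matrix whose columns are the frame's x, y, z axes.
In Python, from rig import arm, grab_frame, ticket gives the robot as it stands.
- The arm moves only by the tool jog_arm, never from a script. Its argument "series" is a list of rows, each a list of 7 numbers: the shift along the tool's x, y, z in m, then the turn, a rotation vector about the tool's x, y, z in rad, then the closure, from -1 (fully open) to 1 (shut), so that 0 is half open. A call has 1 to 5 rows; each row shifts and turns the commanded pose from where the row before left it, along the tool's axes as they then stand; what a row does not reach is not made up. A row lasts 1/12 s, in which the tool goes at most 41.7 mm and 7.16 degrees, less where a joint would pass 70% of its speed; a pose out of reach is approached as far as the arm can. A call with a gripper value outside its range is refused whole. The fingers move at their own pace and stop on an object; "newtons" is the grip in N (left out, the last holds). Time passes only in rows, so rows that do not move let the fingers close. It gives the time, the measured TCP pose, the force, the opening and the grip force at its end, in the units of the state.
- arm.state(): the state, without advancing time (a new reading comes with each control period).
- grab_frame(name): name is "scene" or "side" or "wrist"; returns a dict with "image" (384x512x3 uint8, red, green, blue), "fx", "fy", "cx", "cy" (pixels), "k1" (the pictures are not rectified: a ray, as slopes to the right and down, at radius r is drawn at 1 + k1 r^2 times it, then the intrinsics apply), "position" and "attitude" of the camera in the world. Camera axes: x right, y up, looking along -z (the intrinsics and any distortion apply to the point x, -y, -z); pixel columns grow to the right and rows downward; lengths in m; the calibration is good to about 2 mm. A picture is of the moment at which its call begins. There is no depth.
- ticket.sign_off(): hands the job in; it is judged then, once.
The state is a dict: "time_s": time; "q": joint angles; "joint_vel": joint speeds; "effort": joint torques, N m; "tool_pos": TCP position; "tcp_rot": TCP orientation; "wrist_force": force on the tool from outside, world axes, zero at the start; "ft_torque": the same for the moment, N m; "gripper_width": finger opening in m; "grasp_force": force on a finger pad.
Only numpy, scipy, OpenCV 4.12 (cv2) and the standard library are available. Lean on these libraries where they do the work, as an engineer would, in place of code of your own. Each camera call takes 0.05 s, during which the arm holds its last target. There are 200 camera calls.

### The job

Lay the brass roller centrally across the two V plates of the sloping green fixture so that it settles into both Vs; then thread the orange pad plate over both guide pins until it lies flat on their collars, and after it the aluminium keeper plate, flat on the orange one. Do not drop or force the parts, and leave the other things on the table where they are.

Things in the scene. Friction and masses are not known exactly. Their poses are not given: they have to be found in the camera images.
- v_axis (a point): On the fixture: where the roller's middle belongs, on its axis when settled in both Vs. z is normal to the sloping bed, parallel to the pins, and leans 30 degrees from vertical towards the fixture's low side (robot's side); x runs up the slope through both pins; y is level, along the roller's place. The bed lies 25.2 mm below along -z.
- collar_top (a point): On the fixture: midway between the two pins, in the plane of their collars' tops, where the first plate's underside must lie; axes as v_axis, 17.8 mm above it along z. Pins at x = -64 and +64 mm, y = 0: 10 mm thick up to z = 27 mm, then tapering to a 4 mm tip at z = 36 mm. Collars are 22 mm in diameter. The settled roller's top is 2.8 mm below this plane.
- roller_center (a point): Centre of the brass roller, a smooth cylinder 30 mm in diameter and 110 mm long, lying on the board with its axis level at the start; x runs along its axis. It can roll. Mass 0.25 to 0.49 kg
- pad_center (a point): Centre of the orange pad plate: 156 x 50 x 12 mm (x, y, z), two round 13 mm through holes on its long centre line, 64 mm either side of the middle; faces and ends are alike. It starts flat on the board. The point is its centre, half-way up; x runs along its length, z is normal to its faces. Mass 0.08 to 0.17 kg.
- keeper_center (a point): Centre of the aluminium keeper plate: 156 x 50 x 12 mm (x, y, z), two round 13 mm through holes on its long centre line, 64 mm either side of the middle; faces and ends are alike. It starts flat on the board. The point is its centre, half-way up; x runs along its length, z is normal to its faces. Mass 0.14 to 0.28 kg.
- roller: The brass roller itself (origin on its surface, 15 mm from the axis, at mid length).
- pad: The orange pad plate itself (origin at the centre of its underside).
- keeper: The aluminium keeper plate itself (origin at the centre of its underside).
- cradle: The fixed green sloping bed, 164 x 96 mm, with V plates and pins; place and heading vary. Origin at the middle of the bed's surface, axes as v_axis. Two steel 90-degree V plates, 12 mm thick, stand 40 mm either side of the middle along y, 66 mm wide along x, tops 26 mm above the bed; between them (68 mm) the bed is open for fingers.
- screw_jar: Bystander: standing glass jar with a dark cap, 40 mm across, 105 mm tall; origin under its centre.
- flux_dropper: Bystander: standing brown dropper bottle, 33 mm across, 102 mm tall, on the board among the parts; origin under its centre.
- hex_key_0: Bystander: dark hex key lying flat on the board among the parts, 24 x 72 x 6 mm; origin under its centre.
- board: Fixed L-shaped plywood parts board, 25 mm thick, on which the roller and the plates start; its top is 25 mm above the table. Origin under the middle of its larger, 275 x 192 mm part.

How it is judged (in metres and radians):
On the way, in this order (a step that is already met when the one before it is completed fails the run):
1. the roller lies in both Vs (x of roller_center in the frame of v_axis between -0.004 and 0.004 m and z of roller_center in the frame of v_axis between -0.004 and 0.004 m and y of roller_center in the frame of v_axis between -0.012 and 0.012 m and angle between the x axis of roller_center and the y axis of v_axis, either way round below 0.08 rad and linear speed of roller below 0.02 m/s), for 0.2 s.
2. with the roller in the Vs, the orange pad plate lies flat on both collars (x of roller_center in the frame of v_axis between -0.004 and 0.004 m and z of roller_center in the frame of v_axis between -0.004 and 0.004 m and y of roller_center in the frame of v_axis between -0.012 and 0.012 m and angle between the x axis of roller_center and the y axis of v_axis, either way round below 0.08 rad and x of pad_center in the frame of collar_top between -0.004 and 0.004 m and y of pad_center in the frame of collar_top between -0.004 and 0.004 m and z of pad_center in the frame of collar_top between 0.003 and 0.009 m and angle between the z axis of pad_center and the z axis of collar_top, either way round below 0.06 rad and angle between the x axis of pad_center and the x axis of collar_top, either way round below 0.08 rad and linear speed of pad below 0.02 m/s), for 0.2 s.
3. the keeper plate lies flat on the pad plate, over both pins (x of roller_center in the frame of v_axis between -0.004 and 0.004 m and z of roller_center in the frame of v_axis between -0.004 and 0.004 m and y of roller_center in the frame of v_axis between -0.012 and 0.012 m and angle between the x axis of roller_center and the y axis of v_axis, either way round below 0.08 rad and x of pad_center in the frame of collar_top between -0.004 and 0.004 m and y of pad_center in the frame of collar_top between -0.004 and 0.004 m and z of pad_center in the frame of collar_top between 0.003 and 0.009 m and angle between the z axis of each of pad_center, keeper_center and the z axis of collar_top, either way round below 0.06 rad and angle between the x axis of each of pad_center, keeper_center and the x axis of collar_top, either way round below 0.08 rad and x of keeper_center in the frame of collar_top between -0.004 and 0.004 m and y of keeper_center in the frame of collar_top between -0.004 and 0.004 m and z of keeper_center in the frame of collar_top between 0.015 and 0.021 m and linear speed of keeper below 0.02 m/s), for 0.2 s.
At the end, for the whole second after the job is handed in: The roller lies in both Vs (within 4 mm of the settled axis, 12 mm of the middle along it, 0.08 rad); the orange plate is on both pins flat on the collars and the keeper flat on top of it (each within 4 mm in the bed's plane, 3 mm in height, 0.06 rad flat, 0.08 rad in heading); all at rest (all of step 3 and linear speed of each of roller, pad below 0.02 m/s); the robot touches nothing.
It fails at once if a bystander is displaced by more than 30 mm or knocked over (distance of any of screw_jar, flux_dropper, hex_key_0 from where it was at the start of the episode above 0.03 m or angle between any of screw_jar, flux_dropper's own z axis and vertical above 0.6 rad).
It fails at once if a part strikes or is forced onto the fixture harder than 60 N (contact force between any of roller, pad, keeper and cradle above 60 N).
It also fails if it takes over 72 s, if anything falls off the work surface, if the arm or the gripper's body presses on something with over 40 N, if the wrist force passes 120 N, or if a joint passes its speed limit or range.

## Working session

There is one attempt and no reset: what is moved stays moved. The work goes in short steps, Python scripts to look and compute and a tool call to move; the robot and the scene stay as the last step left them, time stands still between calls to the robot, and variables do not carry over. Pictures are saved under pics/ and viewed, at most 10 in all, crops included, and the job is handed in when it is done.

Besides the shell and the picture viewer there is one more tool, called after "Emit:" as a command line: name --pt "numbers of a row" for each row, then --argument value for the rest. jog_arm: Moves the arm, as the interface text tells. Its arguments: {"type":"object","properties":{"series":{"type":"array","items":{"type":"array","items":{"type":"number"}}},"newtons":{"type":"number"}},"required":["series"]}

```bash
ls; mkdir -p pics; cat > h.py <<'E'
import numpy as np, cv2
from rig import arm, grab_frame, ticket
def snap(n,f=None):
    d=grab_frame(n)
    if f: cv2.imwrite('pics/'+f,cv2.cvtColor(d['image'],cv2.COLOR_RGB2BGR))
    return d
def ray(d,u,v):
    x=(u-d['cx'])/d['fx'];y=(v-d['cy'])/d['fy'];a,b=x,y
    for _ in range(20):
        s=1+d['k1']*(a*a+b*b);a,b=x/s,y/s
    r=np.array(d['attitude'])@np.array([a,-b,-1.]);return np.array(d['position']),r/np.linalg.norm(r)
def onz(d,u,v,z):
    p,r=ray(d,u,v);return p+r*(z-p[2])/r[2]
def proj(d,P):
    c=np.array(d['attitude']).T@(np.array(P)-np.array(d['position']));a,b=c[0]/-c[2],-c[1]/-c[2]
    s=1+d['k1']*(a*a+b*b);return np.array([d['fx']*a*s+d['cx'],d['fy']*b*s+d['cy']])
def tri(obs):
    A=np.zeros((3,3));B=np.zeros(3)
    for d,u,v in obs:
        p,r=ray(d,u,v);M=np.eye(3)-np.outer(r,r);A+=M;B+=M@p
    X=np.linalg.solve(A,B);return X,[np.round(proj(d,X)-[u,v],1) for d,u,v in obs]
E
python3 - <<'E'
from h import *
import pickle
D={n:snap(n) for n in('scene','side','wrist')}
pickle.dump(D,open('d0.pkl','wb'))
for n in D: print(n,D[n]['position'],np.round(D[n]['attitude'],3).tolist(),D[n]['fx'],D[n]['k1'])
for n in D: cv2.imwrite(f'pics/{n}0.png',cv2.resize(cv2.cvtColor(D[n]['image'],cv2.COLOR_RGB2BGR),(800,600)))
E
```

```text
pics
scene [1.30656113 0.42175092 0.49721442] [[-0.531, -0.311, 0.788], [0.847, -0.212, 0.487], [0.016, 0.926, 0.376]] 447.44778008883367 -0.07970726806398647
side [ 0.83255391 -0.30990853  0.84304911] [[0.513, -0.763, 0.393], [0.858, 0.46, -0.227], [-0.008, 0.454, 0.891]] 365.1989040683973 -0.0693591600731212
wrist [0.67462672 0.08249508 0.37259894] [[1.0, -0.001, 0.002], [0.0, 0.947, 0.322], [-0.002, -0.322, 0.947]] 317.96398226343564 -0.00438433239560516
```

View pics/scene0.png

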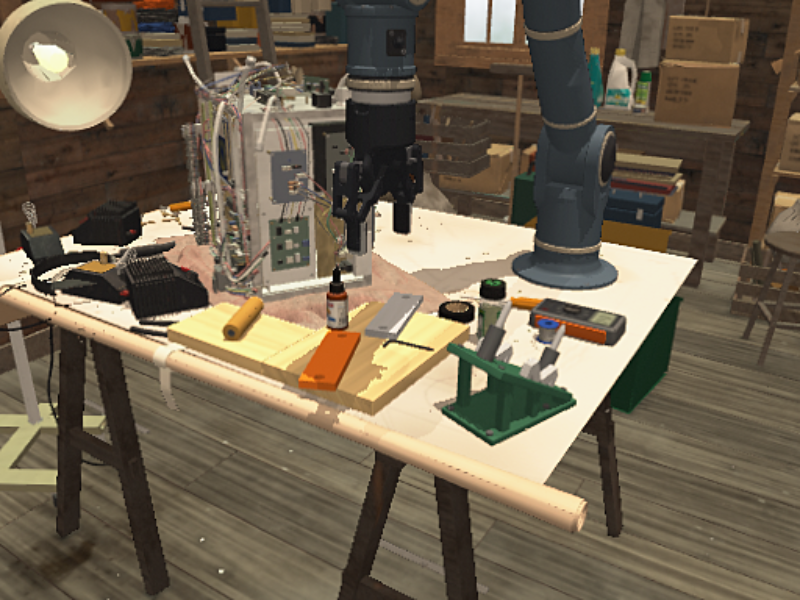

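View pics/side0.png

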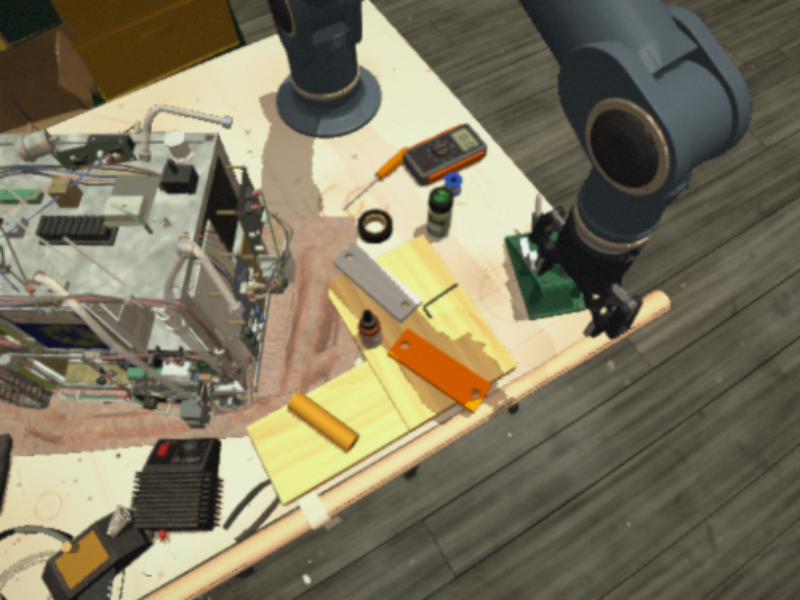

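View pics/wrist0.png

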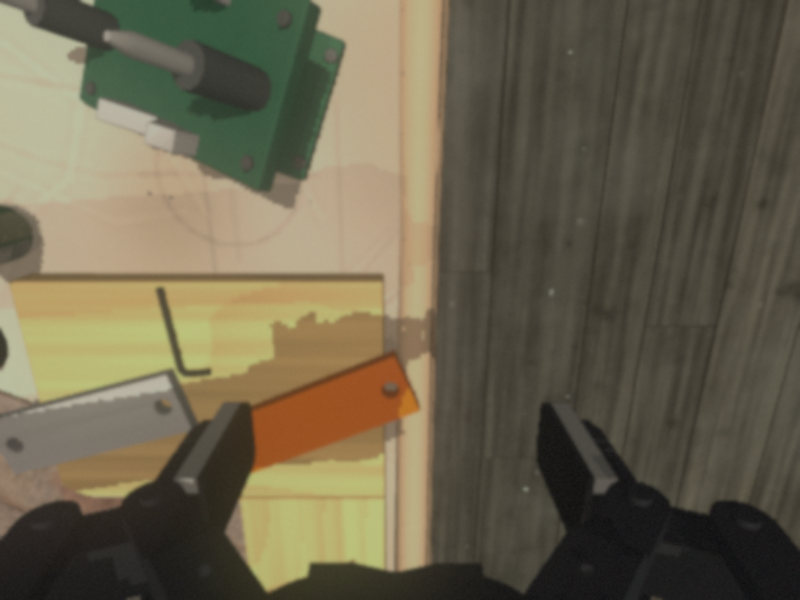

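Scene (800 px scale): roller around (243,318), pad holes (346,336)/(320,379), keeper holes (405,296)/(382,330), fixture around (510,390). Side view: roller (323,421), pad holes (405,346)/(476,392), keeper holes (352,255)/(404,302), with the fixture partly hidden by the arm. The wrist view shows the fixture at upper left with both pins.

```bash
python3 - <<'E'
from h import *
import pickle
D=pickle.load(open('d0.pkl','rb'));s=512/800
S,T,W=D['scene'],D['side'],D['wrist']
def t(n,a,b): 
    X,e=tri([(S,a[0]*s,a[1]*s),(T,b[0]*s,b[1]*s)]);print(n,X.round(4),e)
t('padfar',(346,336),(405,346));t('padnear',(320,379),(476,392))
t('kfar',(405,296),(352,255));t('knear',(382,330),(404,302))
t('r1',(230,332),(350,438));t('r2',(257,302),(297,403))
for n,p in dict(hex=(440,296),drop=(368,335),jar=(438,230)).items(): print(n,onz(T,p[0]*s,p[1]*s,.03 if n!='jar' else 0).round(3))
st=arm.state();print(np.round(st['tcp_rot'],3).tolist(),st['tool_pos'],st['gripper_width'])
R=np.array(st['tcp_rot']);print('cam in tool',R.T@(np.array(W['position'])-st['tool_pos']))
E
```

```text
padfar [ 0.5511 -0.1478  0.033 ] [array([-1.8,  0.8]), array([ 0.3, -1.9])]
padnear [ 0.6701 -0.0986  0.0329] [array([-0.2,  0.1]), array([ 0. , -0.2])]
kfar [ 0.3772 -0.1458  0.0408] [array([ 0.4, -0.2]), array([-0.1,  0.4])]
knear [ 0.4912 -0.1153  0.0312] [array([ 0.8, -0.4]), array([-0.2,  0.9])]
r1 [ 0.6384 -0.2913  0.0387] [array([ 1.2, -0.4]), array([-0.2,  1.3])]
r2 [ 0.5501 -0.3284  0.0446] [array([-1.9,  0.7]), array([ 0.4, -2.2])]
hex [ 0.509 -0.059  0.03 ]
drop [ 0.509 -0.19   0.03 ]
jar [0.386 0.017 0.   ]
[[-0.0, 1.0, -0.001], [1.0, 0.0, -0.0], [-0.0, -0.001, -1.0]] [6.74598194e-01 1.66669688e-05 2.49494118e-01] 0.08511606930985535
cam in tool [ 0.08246966 -0.00015105 -0.12311059]
```

Emit:
jog_arm --pt "0.022 -0.03 0 0 0 0 -1" --pt "0.022 -0.03 0 0 0 0 -1" --pt "0.022 -0.03 0 0 0 0 -1" --pt "0.022 -0.03 0 0 0 0 -1" --pt "0.022 -0.03 0 0 0 0 -1"

```text
time_s: 0.57
tool_pos: [0.5233, 0.1108, 0.25]
tcp_rot: [[0.0, 1.0, -0.0], [1.0, -0.0, -0.0], [-0.0, -0.0, -1.0]]
wrist_force: [-0.3, 0.9, -0.6]
gripper_width: 0.0854
grasp_force: 0.0
```

Emit:
jog_arm --pt "0 0 0 0 0 0 -1"

```text
time_s: 0.65
tool_pos: [0.519, 0.1156, 0.2501]
tcp_rot: [[-0.009, 1.0, -0.004], [1.0, 0.009, 0.002], [0.002, -0.004, -1.0]]
wrist_force: [-1.2, -0.0, -0.2]
gripper_width: 0.0851
grasp_force: 0.0
```

```bash
python3 - <<'E'
from h import *
import pickle
D=pickle.load(open('d0.pkl','rb'))
D['w1']=snap('wrist');pickle.dump(D,open('d0.pkl','wb'));print(arm.state()['tool_pos'],D['w1']['position'])
E
```

```text
[0.52210785 0.11304768 0.25043815] [0.51867583 0.19778614 0.37349388]
```

Emit:
jog_arm --pt "0 0.034 0 0 0 0 -1" --pt "0 0.034 0 0 0 0 -1" --pt "0 0.034 0 0 0 0 -1" --pt "0 0 0 0 0 0 -1"

```text
time_s: 1.03
tool_pos: [0.633, 0.1079, 0.2492]
tcp_rot: [[0.004, 1.0, 0.004], [1.0, -0.004, -0.001], [-0.001, 0.004, -1.0]]
wrist_force: [-0.4, -0.6, -0.0]
gripper_width: 0.0851
grasp_force: 0.0
```

```bash
python3 - <<'E'
from h import *
import pickle
D=pickle.load(open('d0.pkl','rb'))
D['w2']=snap('wrist');pickle.dump(D,open('d0.pkl','wb'));print(arm.state()['tool_pos'],D['w2']['position'])
a=[cv2.resize(cv2.cvtColor(D[k]['image'],cv2.COLOR_RGB2BGR)[:290,:400],(800,580),interpolation=cv2.INTER_CUBIC) for k in('w1','w2')]
cv2.imwrite('pics/w1.png',a[0]);cv2.imwrite('pics/w2.png',a[1])
E
```

```text
[0.63000807 0.10824548 0.24894732] [0.6327095  0.19047862 0.37235202]
```

View pics/w1.png

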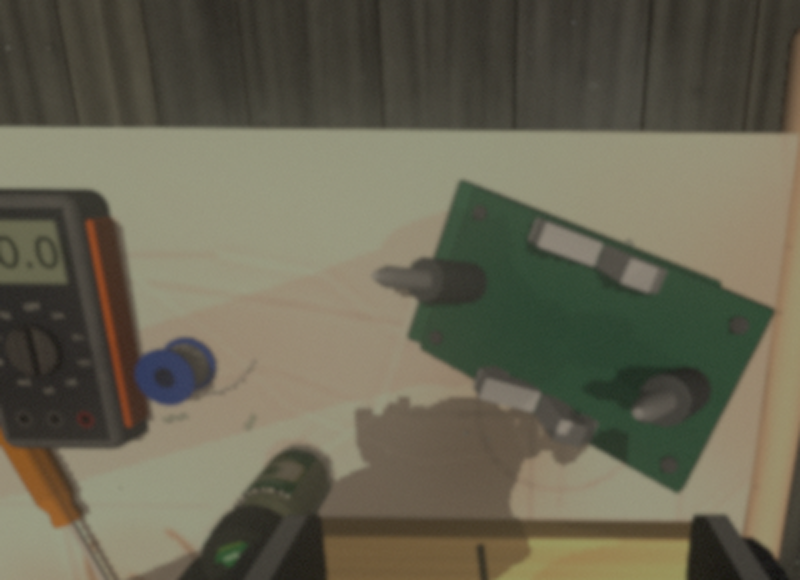

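View pics/w2.png

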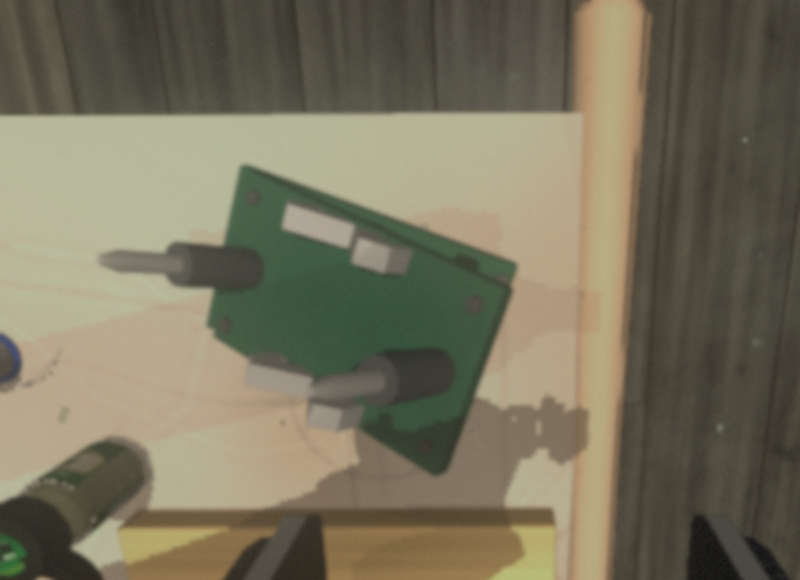

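Fixture in w1 (2x scale): pin tips (380,276) and (638,412), bed corners (461,181), (773,311), (680,491), (408,337). In w2: tips (101,259) and (318,388), bed corners (244,166), (512,289), (440,474), (210,324).

```bash
cat >> h.py <<'E'
def fitframe(M,P):
    M,P=np.array(M,float),np.array(P);a,b=M.mean(0),P.mean(0)
    U,_,Vt=np.linalg.svd((P-b).T@(M-a));R=U@np.diag([1,1,np.linalg.det(U@Vt)])@Vt
    return R,b-R@a,(P-b-(M-a)@R.T)
E
python3 - <<'E'
from h import *
import pickle
D=pickle.load(open('d0.pkl','rb'))
pts=[((461,181),(244,166),(-82,48,0)),((773,311),(512,289),(82,48,0)),((680,491),(440,474),(82,-48,0)),((408,337),(210,324),(-82,-48,0)),
((380,276),(101,259),(-64,0,79)),((638,412),(318,388),(64,0,79)),((428,281),(178,265),(-64,0,43)),((668,401),(380,382),(64,0,43))]
M=[];P=[]
for a,b,m in pts:
    X,e=tri([(D['w1'],a[0]/2,a[1]/2),(D['w2'],b[0]/2,b[1]/2)]);M.append(np.array(m)/1000);P.append(X);print(m,X.round(4),e)
R,t,r=fitframe(M,P);print(R.round(3).tolist(),t.round(4));print((r*1000).round(1))
print('lean',np.degrees(np.arccos(R[2,2])),'heading',np.degrees(np.arctan2(-R[0,1],R[1,1])),'ylevel',R[2,1])
h=np.arctan2(-R[0,1],R[1,1]);c,s=np.cos(h),np.sin(h)
a=np.radians(30)
Rm=np.array([[c,-s,0],[s,c,0],[0,0,1]])@np.array([[np.cos(a),0,-np.sin(a)],[0,1,0],[np.sin(a),0,np.cos(a)]])
t=np.mean(P,0)-Rm@np.mean(M,0)
print('Rm',Rm.round(4).tolist(),t.round(4),'v_axis',(t+Rm[:,2]*.0252).round(4))
np.savez('fix.npz',R=Rm,t=t)
for k in('scene','side'): print(k,[proj(D[k],t+Rm@m).round(0).tolist() for m in M[:6]])
E
```

```text
(-82, 48, 0) [0.4926 0.1949 0.008 ] [array([ 0. , -0.1]), array([0. , 0.1])]
(82, 48, 0) [0.6362 0.1425 0.0953] [array([ 0. , -0.3]), array([-0. ,  0.3])]
(82, -48, 0) [0.6021 0.0559 0.1006] [array([ 0. , -0.2]), array([-0. ,  0.2])]
(-82, -48, 0) [0.4599 0.107  0.0061] [array([ 0. , -0.5]), array([-0. ,  0.5])]
(-64, 0, 79) [0.4647 0.1573 0.1035] [array([ 0. , -0.3]), array([0. , 0.3])]
(64, 0, 79) [0.5663 0.1179 0.1578] [array([ 0.1, -0.8]), array([-0.1,  0.9])]
(-64, 0, 43) [0.4812 0.1506 0.0735] [array([ 0. , -0.3]), array([0. , 0.3])]
(64, 0, 43) [0.5835 0.1126 0.1329] [array([-0. ,  0.1]), array([ 0. , -0.1])]
[[0.824, 0.353, -0.443], [-0.304, 0.936, 0.179], [0.478, -0.013, 0.879]] [0.5493 0.1244 0.0579]
[[ -6.1   0.6 -10.1]
 [  2.4  -1.9  -1.2]
 [  2.1   1.4   2.9]
 [ -4.9   2.6 -13.3]
 [  3.1  -0.7   6.8]
 [ -0.8  -1.2  -0. ]
 [  3.6  -0.9   8.4]
 [  0.5   0.    6.6]]
lean 28.53789674995664 heading -20.66012531761898 ylevel -0.012774546068062335
Rm [[0.8103, 0.3528, -0.4678], [-0.3056, 0.9357, 0.1764], [0.5, 0.0, 0.866]] [0.5501 0.1245 0.0583] v_axis [0.5383 0.1289 0.0801]
scene [[367.0, 254.0], [321.0, 239.0], [287.0, 220.0], [333.0, 236.0], [361.0, 210.0], [326.0, 194.0]]
side [[359.0, 146.0], [385.0, 177.0], [346.0, 183.0], [324.0, 151.0], [345.0, 124.0], [365.0, 146.0]]
```

```bash
cat >> h.py <<'E'
from scipy.optimize import least_squares
def Rm(h,a=np.radians(30)):
    c,s=np.cos(h),np.sin(h)
    return np.array([[c,-s,0],[s,c,0],[0,0,1]])@np.array([[np.cos(a),0,-np.sin(a)],[0,1,0],[np.sin(a),0,np.cos(a)]])
def fitfix(obs,x0=(-.36,.55,.1245,.058)):
    f=lambda x:np.concatenate([proj(d,x[1:]+Rm(x[0])@(np.array(m)/1000))-np.array(p) for d,p,m in obs])
    r=least_squares(f,x0,loss='soft_l1',f_scale=1.5);return r.x,f(r.x).reshape(-1,2)
E
python3 - <<'E'
from h import *
import pickle
D=pickle.load(open('d0.pkl','rb'))
lo,hi=(-64,0,79),(64,0,79);cl,ch=(-64,0,43),(64,0,43);k1,k2=(82,48,0),(82,-48,0)
w1=[((380,276),lo),((638,412),hi),((428,281),cl),((668,401),ch),((773,311),k1),((680,491),k2)]
w2=[((101,259),lo),((318,388),hi),((178,265),cl),((380,382),ch),((512,289),k1),((440,474),k2)]
A=[(D['w1'],(p[0]/2,p[1]/2),m) for p,m in w1];B=[(D['w2'],(p[0]/2,p[1]/2),m) for p,m in w2]
s=.64;C=[(D['scene'],(561*s,326*s),lo),(D['scene'],(510*s,306*s),hi)]
for n,o in dict(w1=A,w2=B,w12=A+B,all=A+B+C).items():
    x,r=fitfix(o);print(n,np.degrees(x[0]).round(2),x[1:].round(4));print(r.round(1).tolist())
np.save('fx.npy',x)
E
```

```text
w1 -20.01 [0.5521 0.1226 0.0571]
[[0.3, 0.6], [0.9, 0.0], [0.1, -0.2], [-1.5, -0.6], [0.3, -0.7], [-0.6, 1.2]]
w2 -19.93 [0.5522 0.1247 0.0635]
[[0.6, -0.1], [-1.5, 1.7], [1.0, -0.8], [0.7, -0.8], [-1.0, -1.6], [0.1, 2.6]]
w12 -20.03 [0.5516 0.1236 0.0601]
[[-1.0, -0.2], [1.1, 0.1], [-0.9, -0.9], [-1.2, -0.6], [1.3, -1.2], [-0.3, 1.7], [2.5, 0.5], [-0.9, 1.7], [2.3, -0.2], [0.8, -0.8], [-1.7, -0.8], [-0.3, 2.1]]
all -20.01 [0.5515 0.1236 0.0596]
[[-0.9, -0.1], [0.9, -0.1], [-0.9, -0.9], [-1.4, -0.8], [1.0, -1.2], [-0.4, 1.5], [2.8, 0.6], [-0.7, 1.5], [2.5, -0.2], [0.9, -0.9], [-1.7, -0.8], [-0.2, 1.9], [0.6, 0.4], [-1.0, -2.4]]
```

```bash
cat >> h.py <<'E'
from scipy.linalg import logm,expm
from scipy.spatial.transform import Rotation as Ro
def down(h,a=None):
    """tool rot, pointing down, tool y at heading h deg"""
    h=np.radians(h);y=np.array([np.cos(h),np.sin(h),0]);z=np.array([0,0,-1.]);return np.c_[np.cross(y,z),y,z]
def plan(p,R,n=None,st=None):
    st=st or arm.state();T0=np.eye(4);T0[:3,:3]=Ro.from_matrix(np.array(st['tcp_rot'])).as_matrix();T0[:3,3]=st['tool_pos']
    T1=np.eye(4);T1[:3,:3]=R;T1[:3,3]=p;L=np.linalg.inv(T0)@T1
    ang=np.degrees(Ro.from_matrix(L[:3,:3]).magnitude())
    n=n or int(np.ceil(max(np.linalg.norm(L[:3,3])/.035,ang/6)))
    G=expm(np.real(logm(L))/n);r=np.r_[G[:3,3],Ro.from_matrix(G[:3,:3]).as_rotvec()]
    print('n',n,r.round(4).tolist(),'total',L[:3,3].round(4),'ang',ang.round(1))
E
python3 - <<'E'
from h import *
import pickle
D=pickle.load(open('d0.pkl','rb'));s=.64
T,S=D['side'],D['scene']
print('chassis base',onz(T,240*s,410*s,0).round(3),onz(T,270*s,370*s,0).round(3),onz(S,372*s,280*s,0).round(3),onz(S,222*s,298*s,0).round(3))
for d,p,n in((T,(370,344),'drop'),(S,(337,327),'dropS')): print(n,onz(d,p[0]*s,p[1]*s,.025).round(3))
# chassis height: scene vertical edge (372,100)-(372,280)
b=onz(S,372*s,280*s,0)
for z in(.1,.15,.2,.25,.3): print(z,proj(S,[b[0],b[1],z])/s)
plan([.594,-.31,.17],down(-67.2)); print(arm.state()['q'])
E
```

```text
chassis base [ 0.504 -0.412  0.   ] [ 0.47  -0.346  0.   ] [ 0.264 -0.292  0.   ] [ 0.491 -0.466  0.   ]
drop [ 0.521 -0.194  0.025]
dropS [ 0.514 -0.187  0.025]
0.1 [371.99211997 230.70224732]
0.15 [371.99755814 205.02950847]
0.2 [372.01000644 178.6588653 ]
0.25 [372.03009856 151.58069001]
0.3 [372.05852679 123.78728575]
n 13 [-0.0307, 0.0151, 0.0061, 0.0001, 0.0001, 0.09] total [-0.4183 -0.0347  0.0793] ang 67.0
[ -9.94551912  23.66537615  -4.94368661  93.00151578   2.2766118
  63.43413937 -15.68086206]
```

Emit:
jog_arm --pt "-0.0307 0.0151 0.006 0 0 0.09 -1" --pt "-0.0307 0.0151 0.006 0 0 0.09 -1" --pt "-0.0307 0.0151 0.006 0 0 0.09 -1" --pt "-0.0307 0.0151 0.006 0 0 0.09 -1" --pt "-0.0307 0.0151 0.006 0 0 0.09 -1"

```text
time_s: 1.5
tool_pos: [0.6734, -0.0552, 0.2198]
tcp_rot: [[0.439, 0.898, -0.0], [0.898, -0.439, -0.0], [-0.0, -0.0, -1.0]]
wrist_force: [0.3, 1.0, -0.2]
gripper_width: 0.0851
grasp_force: 0.0
```

Emit:
jog_arm --pt "-0.0307 0.0151 0.006 0 0 0.09 -1" --pt "-0.0307 0.0151 0.006 0 0 0.09 -1" --pt "-0.0307 0.0151 0.006 0 0 0.09 -1" --pt "-0.0307 0.0151 0.006 0 0 0.09 -1" --pt "-0.0307 0.0151 0.006 0 0 0.09 -1"

```text
time_s: 1.92
tool_pos: [0.6434, -0.2224, 0.1899]
tcp_rot: [[0.786, 0.618, -0.0], [0.618, -0.786, -0.0], [-0.0, 0.0, -1.0]]
wrist_force: [0.4, -0.8, 0.7]
gripper_width: 0.0853
grasp_force: 0.0
```

Emit:
jog_arm --pt "-0.0307 0.0151 0.006 0 0 0.09 -1" --pt "-0.0307 0.0151 0.006 0 0 0.09 -1" --pt "-0.0307 0.0151 0.006 0 0 0.09 -1" --pt "0 0 0 0 0 0 -1" --pt "0 0 0 0 0 0 -1"

```text
time_s: 2.33
tool_pos: [0.5893, -0.3117, 0.172]
tcp_rot: [[0.923, 0.385, -0.002], [0.385, -0.923, -0.001], [-0.002, -0.0, -1.0]]
wrist_force: [0.2, 0.6, -0.2]
gripper_width: 0.0853
grasp_force: 0.0
```

```bash
python3 - <<'E'
from h import *
import pickle
d=snap('wrist');pickle.dump(d,open('r1.pkl','wb'));st=arm.state();print(st['tool_pos'],np.round(st['tcp_rot'],3).tolist())
im=cv2.cvtColor(d['image'],cv2.COLOR_RGB2BGR);cv2.imwrite('pics/r1.png',cv2.resize(im,(800,600)))
hsv=cv2.cvtColor(im,cv2.COLOR_BGR2HSV);u,v=[int(x) for x in proj(d,[.594,-.31,.04])];print(u,v,hsv[v-4:v+5:4,u-4:u+5:4].reshape(-1,3).tolist())
E
```

```text
[ 0.59126428 -0.30924513  0.17220314] [[0.921, 0.389, -0.0], [0.389, -0.921, 0.001], [-0.0, -0.001, -1.0]]
252 184 [[17, 167, 139], [18, 168, 143], [18, 169, 136], [17, 166, 140], [18, 168, 143], [17, 164, 137], [17, 167, 139], [17, 169, 143], [18, 166, 137]]
```

View pics/r1.png

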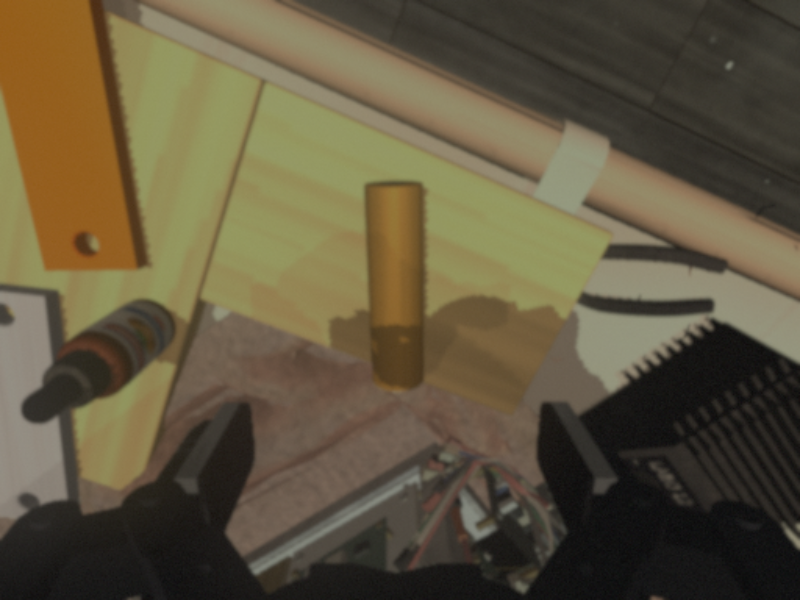

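Roller runs in this view from (395,184) to (398,388), almost upright between the fingers.

```bash
python3 - <<'E'
from h import *
import pickle
d=pickle.load(open('r1.pkl','rb'));D=pickle.load(open('d0.pkl','rb'));s=.64
a=onz(d,395*s,185*s,.045);b=onz(d,398.5*s,387*s,.045);print(a,b,np.linalg.norm(a-b),np.degrees(np.arctan2(*(a-b)[1::-1])))
# mid of roller in 3 views
print(tri([(d,396.5*s,285*s),(D['scene'],243.5*s,317*s),(D['side'],323*s,421*s)]))
c=(a+b)/2;h=np.degrees(np.arctan2(*(a-b)[1::-1]))
plan([c[0],c[1],.042],down(h-90),4)
# dark pads seen in w image are at opening .085
E
```

```text
[ 0.64429396 -0.28903395  0.045     ] [ 0.54237842 -0.33368053  0.045     ] 0.11126586992241262 23.656992446447067
(array([ 0.59537901, -0.31022469,  0.04094491]), [array([-0.1,  1. ]), array([-0.5,  0.2]), array([ 0.3, -0.3])])
n 4 [0.0003, 0.0007, 0.0326, -0.0002, 0.0, -0.0035] total [0.0011 0.0028 0.1302] ang 0.8
```

Emit:
jog_arm --pt "0.0003 0.0007 0.032 0 0 -0.0035 -1" --pt "0.0003 0.0007 0.032 0 0 -0.0035 -1" --pt "0.0003 0.0007 0.032 0 0 -0.0035 -1" --pt "0.0003 0.0007 0.029 0 0 -0.0035 -1" --pt "0 0 0 0 0 0 -1" --newtons 40

```text
time_s: 2.8
tool_pos: [0.5919, -0.3062, 0.0412]
tcp_rot: [[0.914, 0.406, -0.01], [0.406, -0.914, 0.006], [-0.006, -0.01, -1.0]]
wrist_force: [-1.0, 0.1, -0.6]
gripper_width: 0.0855
grasp_force: 0.0
```

Emit:
jog_arm --pt "0 0 0 0 0 0 0.2" --pt "0 0 0 0 0 0 0.3" --pt "0 0 0 0 0 0 0.4" --pt "0 0 0 0 0 0 1" --pt "0 0 0 0 0 0 1"

```text
time_s: 3.22
tool_pos: [0.5955, -0.3106, 0.0496]
tcp_rot: [[0.915, 0.403, 0.003], [0.403, -0.915, -0.0], [0.002, 0.001, -1.0]]
wrist_force: [-1.2, 2.1, 3.4]
gripper_width: 0.0287
grasp_force: 39.1
```

Emit:
jog_arm --pt "0 0 0 0 0 0 1" --pt "0 0 0 0 0 0 1" --pt "0 0 0 0 0 0 1"

```text
time_s: 3.47
tool_pos: [0.5955, -0.3106, 0.0496]
tcp_rot: [[0.915, 0.403, 0.003], [0.403, -0.915, -0.0], [0.002, 0.001, -1.0]]
wrist_force: [-2.1, 1.9, 5.0]
gripper_width: 0.0286
grasp_force: 39.2
```

Emit:
jog_arm --pt "0 0 -0.015 0 0 0 1" --pt "0 0 -0.035 0 0 0 1" --pt "0 0 -0.04 0 0 0 1" --pt "0 0 -0.04 0 0 0 1" --pt "0 0 -0.02 0 0 0 1"

```text
time_s: 3.88
tool_pos: [0.596, -0.3117, 0.2031]
tcp_rot: [[0.915, 0.403, 0.007], [0.403, -0.915, -0.003], [0.005, 0.006, -1.0]]
wrist_force: [1.1, -0.1, -2.3]
gripper_width: 0.0285
grasp_force: 40.7
```

```bash
cat >> h.py <<'E'
def fix():
    x=np.load('fx.npy');return Rm(x[0]),x[1:]
E
python3 - <<'E'
from h import *
R,t=fix();st=arm.state();print(st['tool_pos'],np.round(st['tcp_rot'],3).tolist(),st['gripper_width'],st['wrist_force'],st['q'])
Rt=np.c_[R[:,1],R[:,0],-R[:,2]]
v=t+R@[0,0,.0252];print('v',v)
plan(v+R[:,2]*.13,Rt)
E
```

```text
[ 0.59598462 -0.31171309  0.20313478] [[0.915, 0.403, 0.007], [0.403, -0.915, -0.003], [0.005, 0.006, -1.0]] 0.028468083302744637 [ 1.07380044 -0.05795967 -2.2934546 ] [ 13.71968541  28.98990435  14.83922084  92.20481028  -8.31471474
  59.43984456 -35.28819248]
v [0.53970918 0.12786583 0.08145259]
n 14 [0.0179, -0.0297, -0.0061, -0.0348, 0.0149, -0.0563] total [ 0.0785 -0.47    0.0068] ang 54.4
```

Emit:
jog_arm --pt "0.018 -0.03 -0.006 -0.035 0.015 -0.056 1" --pt "0.018 -0.03 -0.006 -0.035 0.015 -0.056 1" --pt "0.018 -0.03 -0.006 -0.035 0.015 -0.056 1" --pt "0.018 -0.03 -0.006 -0.035 0.015 -0.056 1" --pt "0.018 -0.03 -0.006 -0.035 0.015 -0.056 1"

```text
time_s: 4.3
tool_pos: [0.5951, -0.1331, 0.2192]
tcp_rot: [[0.762, 0.629, 0.157], [0.646, -0.756, -0.108], [0.051, 0.184, -0.982]]
wrist_force: [1.2, 0.8, -3.6]
gripper_width: 0.0284
grasp_force: 40.7
```

Emit:
jog_arm --pt "0.018 -0.03 -0.006 -0.035 0.015 -0.056 1" --pt "0.018 -0.03 -0.006 -0.035 0.015 -0.056 1" --pt "0.018 -0.03 -0.006 -0.035 0.015 -0.056 1" --pt "0.018 -0.03 -0.006 -0.035 0.015 -0.056 1" --pt "0.018 -0.03 -0.006 -0.035 0.015 -0.056 1"

```text
time_s: 4.72
tool_pos: [0.5454, 0.0363, 0.2143]
tcp_rot: [[0.546, 0.77, 0.33], [0.837, -0.522, -0.165], [0.046, 0.366, -0.929]]
wrist_force: [0.6, -0.3, -3.6]
gripper_width: 0.0284
grasp_force: 40.8
```

Emit:
jog_arm --pt "0.018 -0.03 -0.006 -0.035 0.015 -0.056 1" --pt "0.018 -0.03 -0.006 -0.035 0.015 -0.056 1" --pt "0.018 -0.03 -0.006 -0.035 0.015 -0.056 1" --pt "0.018 -0.03 -0.006 -0.035 0.015 -0.056 1" --pt "0 0 0 0 0 0 1"

```text
time_s: 5.13
tool_pos: [0.4709, 0.1618, 0.1858]
tcp_rot: [[0.331, 0.821, 0.466], [0.944, -0.289, -0.161], [0.002, 0.493, -0.87]]
wrist_force: [-0.6, -0.3, -3.6]
gripper_width: 0.0281
grasp_force: 40.9
```

Emit:
jog_arm --pt "0 0 0 0 0 0 1" --pt "0 0 0 0 0 0 1" --pt "0 0 0 0 0 0 1"

```text
time_s: 5.38
tool_pos: [0.4771, 0.1537, 0.1885]
tcp_rot: [[0.349, 0.813, 0.466], [0.937, -0.304, -0.171], [0.002, 0.497, -0.868]]
wrist_force: [0.6, -0.0, -4.0]
gripper_width: 0.0287
grasp_force: 40.9
```

```bash
python3 - <<'E'
from h import *
import pickle
d=snap('wrist');S=snap('scene');pickle.dump((d,S),open('f1.pkl','wb'));st=arm.state();print(st['tool_pos'],np.round(st['tcp_rot'],3).tolist(),st['q'])
im=cv2.cvtColor(d['image'],cv2.COLOR_RGB2BGR);cv2.imwrite('pics/f1.png',cv2.resize(im,(800,600)))
R,t=fix()
for m in((-64,0,79),(64,0,79),(-64,0,43),(64,0,43),(82,48,0),(82,-48,0)): print(m,(proj(d,t+R@(np.array(m)/1000))/.64).round(0),(proj(S,t+R@(np.array(m)/1000))).round(0))
E
```

```text
[0.47730127 0.15358685 0.18844112] [[0.349, 0.813, 0.466], [0.937, -0.304, -0.171], [0.003, 0.497, -0.868]] [-42.22383699   8.7027312    6.1869027  129.6305973   46.68022246
  33.24966197 -94.62141767]
(-64, 0, 79) [259. 347.] [360. 209.]
(64, 0, 79) [558. 345.] [325. 193.]
(-64, 0, 43) [278. 318.] [353. 224.]
(64, 0, 43) [535. 316.] [318. 210.]
(82, 48, 0) [555. 207.] [321. 239.]
(82, -48, 0) [540. 366.] [286. 220.]
```

View pics/f1.png

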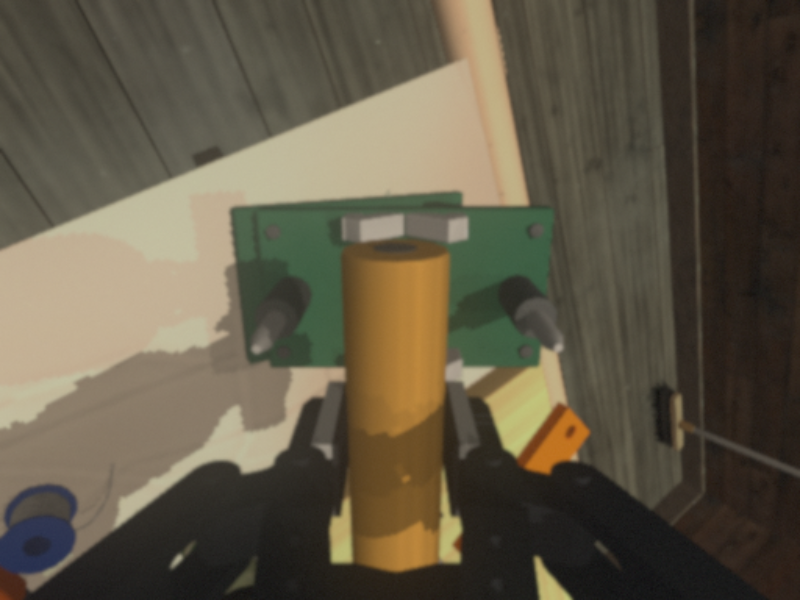

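Aligned view: pin tips at (257,349) and (559,345), bed corners (553,208) and (540,367), within about 1 px of prediction. The roller is upright from (396,245) to (396,565).

```bash
python3 - <<'E'
from h import *
import pickle
d,S=pickle.load(open('f1.pkl','rb'));R,t=fix();st=arm.state()
p=np.array(st['tool_pos']);Q=np.array(st['tcp_rot'])
for z in(.005,.0096,.015):
  for x in(.0527,-.0573): print(z,x,[(proj(d,p+Q@[x,y,z])/.64).round(0).tolist() for y in(-.015,0,.015)])
print('tcp in fix',R.T@(p-t),'roller',R.T@(p+Q@[-.0023,0,.0096]-t)-[0,0,.0252])
s=.64
x,r=fitfix([(d,(257*s,349*s),(-64,0,79)),(d,(559*s,345*s),(64,0,79)),(d,(553*s,208*s),(82,48,0)),(d,(540*s,367*s),(82,-48,0))]);print(np.degrees(x[0]),x[1:],r.round(1).tolist())
print(np.load('fx.npy'))
E
```

```text
0.005 0.0527 [[340.0, 255.0], [396.0, 255.0], [453.0, 255.0]]
0.005 -0.0573 [[351.0, 576.0], [396.0, 576.0], [441.0, 576.0]]
0.0096 0.0527 [[341.0, 251.0], [396.0, 251.0], [451.0, 252.0]]
0.0096 -0.0573 [[352.0, 565.0], [396.0, 565.0], [439.0, 565.0]]
0.015 0.0527 [[343.0, 247.0], [396.0, 247.0], [449.0, 247.0]]
0.015 -0.0573 [[354.0, 552.0], [396.0, 553.0], [438.0, 553.0]]
tcp in fix [-0.00491196  0.00281686  0.15157564] roller [-0.00496684  0.0005032   0.11677908]
-19.862738127684125 [0.55053959 0.12374877 0.060534  ] [[0.2, -0.2], [-1.0, 1.1], [1.1, -0.7], [-0.1, -0.3]]
[-0.34918793  0.55154878  0.12355493  0.05962875]
```

```bash
python3 - <<'E'
from h import *
x=np.array([-.3479,.5509,.1236,.0600]);np.save('fx.npy',x)
R,t=fix();Rt=np.c_[R[:,1],R[:,0],-R[:,2]]
print(R.round(4).tolist())
plan(t+R@[0,.0023,.0252+.0096+.012],Rt,5)
E
```

```text
[[0.8141, 0.3409, -0.47], [-0.2952, 0.9401, 0.1705], [0.5, 0.0, 0.866]]
n 5 [-0.0001, 0.001, 0.0208, -0.0008, 0.0004, -0.0018] total [-0.0005  0.005   0.1041] ang 0.6
```

Emit:
jog_arm --pt "0 0.001 0.0208 -0.0008 0.0004 -0.0018 1" --pt "0 0.001 0.0208 -0.0008 0.0004 -0.0018 1" --pt "0 0.001 0.0208 -0.0008 0.0004 -0.0018 1" --pt "0 0.001 0.0208 -0.0008 0.0004 -0.0018 1" --pt "0 0.001 0.0208 -0.0008 0.0004 -0.0018 1"

```text
time_s: 5.9
tool_pos: [0.5305, 0.1346, 0.0999]
tcp_rot: [[0.34, 0.814, 0.47], [0.941, -0.294, -0.17], [0.0, 0.5, -0.866]]
wrist_force: [-0.6, -0.6, -3.6]
gripper_width: 0.0285
grasp_force: 40.9
```

Emit:
jog_arm --pt "0 0 0.002 0 0 0 1" --pt "0 0 0.002 0 0 0 1" --pt "0 0 0.002 0 0 0 1" --pt "0 0 0 0 0 0 1" --pt "0 0 0 0 0 0 1"

```text
time_s: 6.32
tool_pos: [0.5321, 0.1353, 0.0959]
tcp_rot: [[0.337, 0.815, 0.471], [0.941, -0.292, -0.168], [0.001, 0.5, -0.866]]
wrist_force: [0.0, -0.3, -4.0]
gripper_width: 0.0282
grasp_force: 40.8
```

```bash
python3 - <<'E'
from h import *
R,t=fix();st=arm.state();p=np.array(st['tool_pos']);Q=np.array(st['tcp_rot'])
print('roller',R.T@(p+Q@[-.0023,0,.0096]-t)-[0,0,.0252],(R.T@Q).round(3).tolist(),'F fix',R.T@np.array(st['wrist_force']))
E
```

```text
roller [-0.00074429  0.00234025  0.00713246] [[-0.003, 1.0, 0.0], [1.0, 0.003, 0.003], [0.003, 0.0, -1.0]] F fix [-1.9201544  -0.26669469 -3.55380637]
```

Emit:
jog_arm --pt "0 0.0007 0.001 0 0 0 1" --pt "0 0 0.001 0 0 0 1" --pt "0 0 0.001 0 0 0 1" --pt "0 0 0.001 0 0 0 1" --pt "0 0 0 0 0 0 1"

```text
time_s: 6.73
tool_pos: [0.5346, 0.1341, 0.0922]
tcp_rot: [[0.338, 0.815, 0.471], [0.941, -0.292, -0.169], [-0.001, 0.5, -0.866]]
wrist_force: [-0.8, -0.4, -1.2]
gripper_width: 0.0286
grasp_force: 41.4
```

Emit:
jog_arm --pt "0 0 0.0007 0 0 0 1" --pt "0 0 0.0007 0 0 0 1" --pt "0 0 0 0 0 0 1"

```text
time_s: 6.98
tool_pos: [0.5349, 0.1341, 0.0919]
tcp_rot: [[0.338, 0.815, 0.471], [0.941, -0.293, -0.169], [0.0, 0.501, -0.866]]
wrist_force: [-10.0, 2.0, 14.1]
gripper_width: 0.0284
grasp_force: 43.1
```

Emit:
jog_arm --pt "0 0 -0.0006 0 0 0 1" --pt "0 0 0 0 0 0 0.3" --pt "0 0 0 0 0 0 0.2" --pt "0 0 0 0 0 0 0.1" --pt "0 0 0 0 0 0 0.0"

```text
time_s: 7.4
tool_pos: [0.5352, 0.1338, 0.0913]
tcp_rot: [[0.337, 0.815, 0.471], [0.941, -0.292, -0.169], [-0.001, 0.5, -0.866]]
wrist_force: [0.9, -0.4, -0.3]
gripper_width: 0.0426
grasp_force: 0.0
```

```bash
python3 - <<'E'
from h import *
R,t=fix();st=arm.state();p=np.array(st['tool_pos']);Q=np.array(st['tcp_rot'])
print('roller',R.T@(p+Q@[-.0023,0,.0096]-t)-[0,0,.0252],(R.T@Q).round(3).tolist(),'F fix',R.T@np.array(st['wrist_force']),st['gripper_width'])
E
```

```text
roller [-8.92850091e-05  1.98958493e-03  1.45085221e-03] [[-0.004, 1.0, 0.0], [1.0, 0.004, 0.001], [0.001, 0.0, -1.0]] F fix [ 0.73873128 -0.09384861 -0.73543139] 0.04259817870451317
```

Emit:
jog_arm --pt "0 0 -0.02 0 0 0 0.0" --pt "0 0 -0.03 0 0 0 0.0" --pt "0 0 -0.04 0 0 0 0.0" --pt "0 0 -0.04 0 0 0 -0.3" --pt "0 0 0 0 0 0 -0.6"

```text
time_s: 7.82
tool_pos: [0.4741, 0.1592, 0.2098]
tcp_rot: [[0.334, 0.813, 0.478], [0.943, -0.293, -0.161], [0.009, 0.504, -0.864]]
wrist_force: [-0.1, 0.3, -0.2]
gripper_width: 0.0656
grasp_force: 0.0
```

```bash
python3 - <<'E'
from h import *
import pickle
d=snap('wrist');pickle.dump(d,open('f2.pkl','wb'));R,t=fix()
im=cv2.cvtColor(d['image'],cv2.COLOR_RGB2BGR);hsv=cv2.cvtColor(im,cv2.COLOR_BGR2HSV)
m=cv2.inRange(hsv,(10,110,50),(24,255,255));m[:, :150]=0;m[:,360:]=0
n,l,s,c=cv2.connectedComponentsWithStats(m);
for i in range(1,n):
    if s[i,4]>400: print(s[i],c[i])
for z in(.0252,.0402):
  print([proj(d,t+R@[x,y,z]).round(0).tolist() for y in(-.055,.055) for x in(-.015,0,.015)])
print('tip',proj(d,t+R@[-.064,0,.079]),proj(d,t+R@[.064,0,.079]))
plan([.611,-.123,.17],down(-67.5));print(arm.state()['tool_pos'])
E
```

```text
[ 233  130   35  125 4034] [249.94224095 190.34283589]
[ 173  230  160  114 2388] [256.82453936 282.15619765]
[ 275  290   58   72 1870] [307.24117647 327.98609626]
[[234.0, 250.0], [250.0, 250.0], [266.0, 250.0], [232.0, 133.0], [250.0, 133.0], [268.0, 133.0]]
[[234.0, 258.0], [250.0, 258.0], [267.0, 258.0], [231.0, 135.0], [250.0, 135.0], [269.0, 135.0]]
tip [162.82687327 217.4971226 ] [336.82469999 217.57182083]
n 10 [-0.0128, 0.0278, 0.0117, 0.0493, -0.0226, 0.0815] total [-0.2191  0.1745  0.1433] ang 56.1
[0.47438452 0.15789431 0.20745245]
```

Emit:
jog_arm --pt "0 0 -0.035 0 0 0 -0.6" --pt "0 0 -0.005 0 0 0 -0.6"

```text
time_s: 8.03
tool_pos: [0.455, 0.1638, 0.2405]
tcp_rot: [[0.336, 0.815, 0.472], [0.942, -0.292, -0.167], [0.002, 0.501, -0.865]]
wrist_force: [1.0, 1.1, -0.4]
gripper_width: 0.0681
grasp_force: 0.0
```

```bash
python3 - <<'E'
from h import *
plan([.611,-.123,.17],down(-67.5));print(arm.state()['tool_pos'])
E
```

```text
n 10 [-0.0122, 0.0286, 0.0155, 0.0493, -0.0221, 0.0815] total [-0.2177  0.1755  0.1826] ang 56.0
[0.45499878 0.16378107 0.24054502]
```

Emit:
jog_arm --pt "-0.0122 0.0286 0.0155 0.0493 -0.0221 0.0815 -1" --pt "-0.0122 0.0286 0.0155 0.0493 -0.0221 0.0815 -1" --pt "-0.0122 0.0286 0.0155 0.0493 -0.0221 0.0815 -1" --pt "-0.0122 0.0286 0.0155 0.0493 -0.0221 0.0815 -1" --pt "-0.0122 0.0286 0.0155 0.0493 -0.0221 0.0815 -1"

```text
time_s: 8.45
tool_pos: [0.5677, 0.0303, 0.2235]
tcp_rot: [[0.692, 0.687, 0.222], [0.72, -0.68, -0.141], [0.054, 0.257, -0.965]]
wrist_force: [0.6, 0.7, -0.7]
gripper_width: 0.0853
grasp_force: 0.0
```

Emit:
jog_arm --pt "-0.0122 0.0286 0.0155 0.0493 -0.0221 0.0815 -1" --pt "-0.0122 0.0286 0.0155 0.0493 -0.0221 0.0815 -1" --pt "-0.0122 0.0286 0.0155 0.0493 -0.0221 0.0815 -1" --pt "-0.0122 0.0286 0.0155 0.0493 -0.0221 0.0815 -1" --pt "-0.0122 0.0286 0.0155 0.0493 -0.0221 0.0815 -1"

```text
time_s: 8.87
tool_pos: [0.6108, -0.127, 0.1656]
tcp_rot: [[0.926, 0.377, -0.005], [0.377, -0.926, -0.002], [-0.006, 0.0, -1.0]]
wrist_force: [0.3, -0.0, -0.1]
gripper_width: 0.0855
grasp_force: 0.0
```

Emit:
jog_arm --pt "0 0 0 0 0 0 -1" --pt "0 0 0 0 0 0 -1" --pt "0 0 0 0 0 0 -1" --pt "0 0 0 0 0 0 -1"

```text
time_s: 9.2
tool_pos: [0.61, -0.1229, 0.1671]
tcp_rot: [[0.924, 0.384, -0.004], [0.384, -0.924, -0.002], [-0.004, 0.0, -1.0]]
wrist_force: [-0.1, 0.2, 0.4]
gripper_width: 0.0853
grasp_force: 0.0
```

```bash
cat >> h.py <<'E'
def plate(d,mask,z):
    cs,_=cv2.findContours(mask,cv2.RETR_EXTERNAL,cv2.CHAIN_APPROX_NONE);c=max(cs,key=cv2.contourArea)[:,0,:]
    P=np.array([onz(d,u,v,z)[:2] for u,v in c.astype(float)])
    (cx,cy),(w,h),a=cv2.minAreaRect((P*1e4).astype(np.float32));b=cv2.boxPoints(((cx,cy),(w,h),a))/1e4
    e=b[1]-b[0] if np.linalg.norm(b[1]-b[0])>np.linalg.norm(b[2]-b[1]) else b[2]-b[1]
    return np.array([cx,cy])/1e4,(w/1e4,h/1e4),np.degrees(np.arctan2(e[1],e[0])),c
E
python3 - <<'E'
from h import *
import pickle
d=snap('wrist');pickle.dump(d,open('p1.pkl','wb'))
im=cv2.cvtColor(d['image'],cv2.COLOR_RGB2BGR);cv2.imwrite('pics/p1.png',cv2.resize(im,(800,600)))
hsv=cv2.cvtColor(im,cv2.COLOR_BGR2HSV)
m=cv2.inRange(hsv,(4,150,60),(16,255,255));m=cv2.morphologyEx(m,cv2.MORPH_OPEN,np.ones((3,3)))
print(plate(d,m,.037)[:3],arm.state()['tool_pos'],np.round(arm.state()['tcp_rot'],3).tolist())
E
```

```text
(array([ 0.58593203, -0.13574609]), (0.10166829833984375, 0.050576602172851565), np.float32(23.239828)) [ 0.6101127  -0.12260555  0.16755877] [[0.923, 0.384, -0.003], [0.384, -0.923, -0.002], [-0.003, 0.001, -1.0]]
```

View pics/p1.png

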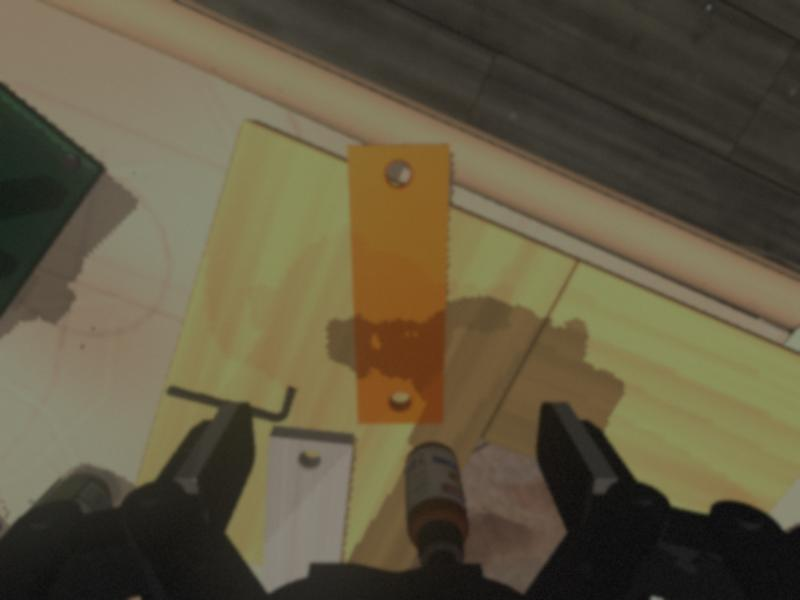

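Pad: corners (349,145), (450,145), (442,423), (360,423), holes (398,174) and (400,401). The dropper is below it at (435,490), and the keeper's end is at (312,435).

```bash
python3 - <<'E'
from h import *
import pickle
d=pickle.load(open('p1.pkl','rb'));D=pickle.load(open('d0.pkl','rb'));s=.64
C=[onz(d,u*s,v*s,.037) for u,v in((349,145),(450,145),(442,423),(360,423))]
c=np.mean(C,0);print('ctr',c,[np.linalg.norm(C[i]-C[i-1]).round(4) for i in range(4)])
a=(C[0]+C[1]-C[2]-C[3]);h=np.degrees(np.arctan2(a[1],a[0]));print(h)
H=[onz(d,u*s,v*s,.037) for u,v in((398,174),(400,401))];print('holes',H,np.mean(H,0),np.linalg.norm(H[0]-H[1]),np.degrees(np.arctan2(*(H[0]-H[1])[1::-1])))
print('z',tri([(d,398*s,174*s),(D['scene'],320*s,379*s),(D['side'],476*s,392*s)]))
m=(c+np.mean(H,0))/2
plan([m[0],m[1],.050],down(h-90),4)
# keeper hole
k=onz(d,310*s,458*s,.037);print('keeper hole',k)
E
```

```text
ctr [ 0.611375   -0.12578097  0.037     ] [np.float64(0.1554), np.float64(0.049), np.float64(0.1554), np.float64(0.0481)]
23.055915837030682
holes [array([ 0.66998124, -0.09994587,  0.037     ]), array([ 0.55316397, -0.15000296,  0.037     ])] [ 0.6115726  -0.12497441  0.037     ] 0.12709047082923866 23.195504094179302
z (array([ 0.66984473, -0.09919361,  0.03271834]), [array([-1. , -0.6]), array([-0.3,  0. ]), array([-0.3, -0.1])])
n 4 [0.0001, 0.0008, 0.0294, 0.0002, 0.0008, -0.002] total [0.0006 0.003  0.1176] ang 0.5
keeper hole [ 0.49640483 -0.11495885  0.037     ]
```

Emit:
jog_arm --pt "0 0.0008 0.0295 0 0.0008 -0.002 -1" --pt "0 0.0008 0.0295 0 0.0008 -0.002 -1" --pt "0 0.0008 0.0295 0 0.0008 -0.002 -1" --pt "0 0.0008 0.0275 0 0.0008 -0.002 -1" --pt "0 0 0 0 0 0 -1" --newtons 40

```text
time_s: 9.67
tool_pos: [0.6075, -0.1249, 0.0471]
tcp_rot: [[0.92, 0.392, -0.009], [0.392, -0.92, 0.001], [-0.008, -0.004, -1.0]]
wrist_force: [-0.3, 0.3, 0.8]
gripper_width: 0.0855
grasp_force: 0.0
```

Emit:
jog_arm --pt "0 0 0 0 0 0 -1" --pt "0 0 0 0 0 0 -0.6" --pt "0 0 0 0 0 0 -0.4" --pt "0 0 0 0 0 0 -0.3" --pt "0 0 0 0 0 0 -0.2"

```text
time_s: 10.08
tool_pos: [0.612, -0.1276, 0.0534]
tcp_rot: [[0.921, 0.389, 0.003], [0.389, -0.921, -0.001], [0.002, 0.002, -1.0]]
wrist_force: [-0.8, 0.0, 0.1]
gripper_width: 0.0512
grasp_force: 0.0
```

Emit:
jog_arm --pt "0 0 0 0 0 0 0.2" --pt "0 0 0 0 0 0 0.2" --pt "0 0 0 0 0 0 0.2"

```text
time_s: 10.33
tool_pos: [0.6129, -0.1266, 0.0552]
tcp_rot: [[0.921, 0.389, 0.004], [0.389, -0.921, 0.001], [0.004, 0.001, -1.0]]
wrist_force: [-3.7, 2.4, 14.9]
gripper_width: 0.0346
grasp_force: 7.7
```

Emit:
jog_arm --pt "0 0 -0.004 0 0 0 0" --pt "0 0 -0.016 0 0 0 -0.8" --pt "0 0 -0.03 0 0 0 -1" --pt "0 0 -0.03 0 0 0 -1" --pt "0 0 -0.03 0 0 0 -1"

```text
time_s: 10.75
tool_pos: [0.6107, -0.1276, 0.1631]
tcp_rot: [[0.921, 0.388, -0.0], [0.388, -0.921, -0.001], [-0.001, 0.001, -1.0]]
wrist_force: [0.8, -0.6, 0.6]
gripper_width: 0.085
grasp_force: 0.0
```

Emit:
jog_arm --pt "0 0 0 0 0 0 -1" --pt "0 0 0 0 0 0 -1" --pt "0 0 0 0 0 0 -1"

```text
time_s: 11.0
tool_pos: [0.6106, -0.1273, 0.1615]
tcp_rot: [[0.921, 0.389, -0.0], [0.389, -0.921, -0.001], [-0.0, 0.001, -1.0]]
wrist_force: [-0.8, -0.7, 0.3]
gripper_width: 0.0854
grasp_force: 0.0
```

```bash
cat >> h.py <<'E'
def plate2(d,z=.037,hue=(4,22)):
    im=cv2.cvtColor(d['image'],cv2.COLOR_RGB2HSV)
    m=cv2.inRange(im,(hue[0],170,50),(hue[1],255,255));m=cv2.morphologyEx(m,cv2.MORPH_CLOSE,np.ones((9,9)))
    return plate(d,m,z)
E
python3 - <<'E'
from h import *
import pickle
d=snap('wrist');pickle.dump(d,open('p2.pkl','wb'));st=arm.state()
im=cv2.cvtColor(d['image'],cv2.COLOR_RGB2HSV)
for k in((400,174+30),(400,250),(400,300)): print(im[int(k[1]*.64),int(k[0]*.64)])
r=plate2(d);print(r[:3],st['tool_pos'],np.round(st['tcp_rot'],3).tolist())
b=cv2.boxPoints(cv2.minAreaRect(r[3]));print(b)
c=r[0];plan([c[0],c[1],.045],down(r[2]%180-90),4)
E
```

```text
[ 18 185 138]
[ 18 190 137]
[ 16 198 138]
(array([ 0.61102227, -0.12520469]), (0.15412596435546874, 0.04939615783691406), np.float32(23.099054)) [ 0.61016215 -0.12723645  0.16072317] [[0.921, 0.389, -0.002], [0.389, -0.921, -0.001], [-0.002, -0.0, -1.0]]
[[219.  93.]
 [281.  93.]
 [281. 273.]
 [219. 273.]]
n 4 [0.0004, -0.0004, 0.0289, -0.0, 0.0005, -0.001] total [ 0.0018 -0.0015  0.1157] ang 0.2
```

Emit:
jog_arm --pt "0.0004 -0.0004 0.029 0 0.0005 -0.001 -1" --pt "0.0004 -0.0004 0.029 0 0.0005 -0.001 -1" --pt "0.0004 -0.0004 0.029 0 0.0005 -0.001 -1" --pt "0.0004 -0.0004 0.024 0 0.0005 -0.001 -1" --pt "0 0 0 0 0 0 -1"

```text
time_s: 11.47
tool_pos: [0.6072, -0.1242, 0.0442]
tcp_rot: [[0.92, 0.393, -0.011], [0.393, -0.92, 0.002], [-0.009, -0.006, -1.0]]
wrist_force: [-0.6, 0.0, -0.6]
gripper_width: 0.0855
grasp_force: 0.0
```

Emit:
jog_arm --pt "0 0 0 0 0 0 -1" --pt "0 0 0 0 0 0 -0.6" --pt "0 0 0 0 0 0 -0.5" --pt "0 0 0 0 0 0 -0.4" --pt "0 0 0 0 0 0 -0.4"

```text
time_s: 11.88
tool_pos: [0.6128, -0.1256, 0.0522]
tcp_rot: [[0.92, 0.392, 0.005], [0.392, -0.92, -0.0], [0.004, 0.002, -1.0]]
wrist_force: [-0.6, -0.5, 0.2]
gripper_width: 0.0593
grasp_force: 0.0
```

Emit:
jog_arm --pt "-0.001 0 0.004 0 0 0 -0.4" --pt "0 0 0.003 0 0 0 -0.4" --pt "0 0 0 0 0 0 -0.4" --pt "0 0 0 0 0 0 -0.4"

```text
time_s: 12.22
tool_pos: [0.6108, -0.1258, 0.0435]
tcp_rot: [[0.92, 0.392, 0.001], [0.392, -0.92, 0.0], [0.001, 0.001, -1.0]]
wrist_force: [0.7, -0.2, -0.1]
gripper_width: 0.06
grasp_force: 0.0
```

Emit:
jog_arm --pt "0 0 0 0 0 0 -0.3" --pt "0 0 0 0 0 0 -0.2" --pt "0 0 0 0 0 0 0" --pt "0 0 0 0 0 0 0.2"

```text
time_s: 12.55
tool_pos: [0.6113, -0.1258, 0.0441]
tcp_rot: [[0.92, 0.392, 0.003], [0.392, -0.92, -0.0], [0.002, 0.001, -1.0]]
wrist_force: [0.4, 0.2, 2.3]
gripper_width: 0.049
grasp_force: 42.5
```

Emit:
jog_arm --pt "0 0 -0.01 0 0 0 0.2" --pt "0 0 -0.035 0 0 0 0.2" --pt "0 0 -0.04 0 0 0 0.2" --pt "0 0 -0.04 0 0 0 0.2" --pt "0 0 -0.03 0 0 0 0.2"

```text
time_s: 12.97
tool_pos: [0.6113, -0.1263, 0.2024]
tcp_rot: [[0.92, 0.392, 0.005], [0.392, -0.92, -0.001], [0.004, 0.003, -1.0]]
wrist_force: [0.8, -0.3, -2.2]
gripper_width: 0.0487
grasp_force: 42.4
```

```bash
cat >> h.py <<'E'
def Rp():
    R,t=fix();return R,t,np.c_[R[:,0],-R[:,1],-R[:,2]]
E
python3 - <<'E'
from h import *
R,t,Q=Rp();st=arm.state();print(st['tool_pos'],st['gripper_width'],st['grasp_force'])
plan(t+R@[0,0,.043+.1],Q)
E
```

```text
[ 0.61128937 -0.12626814  0.20242705] 0.04868586723483403 42.40266680717468
n 9 [-0.0123, -0.0322, -0.002, -0.0217, 0.0548, 0.0815] total [-0.0099 -0.3024  0.0177] ang 51.9
```

Emit:
jog_arm --pt "-0.0123 -0.0322 -0.003 -0.0217 0.0548 0.0815 0.2" --pt "-0.0123 -0.0322 -0.003 -0.0217 0.0548 0.0815 0.2" --pt "-0.0123 -0.0322 -0.002 -0.0217 0.0548 0.0815 0.2" --pt "-0.0123 -0.0322 -0.002 -0.0217 0.0548 0.0815 0.2" --pt "-0.0123 -0.0322 -0.002 -0.0217 0.0548 0.0815 0.2"

```text
time_s: 13.38
tool_pos: [0.5162, 0.0043, 0.1996]
tcp_rot: [[0.964, 0.013, 0.266], [0.026, -0.999, -0.046], [0.265, 0.052, -0.963]]
wrist_force: [-0.3, -0.3, -2.5]
gripper_width: 0.049
grasp_force: 42.4
```

Emit:
jog_arm --pt "-0.0123 -0.0322 -0.001 -0.0217 0.0548 0.0815 0.2" --pt "-0.0123 -0.0322 -0.001 -0.0217 0.0548 0.0815 0.2" --pt "-0.0123 -0.0322 -0.002 -0.0217 0.0548 0.0815 0.2" --pt "-0.0123 -0.0322 -0.002 -0.0217 0.0548 0.0815 0.2" --pt "0 0 0 0 0 0 0.2"

```text
time_s: 13.8
tool_pos: [0.4942, 0.0787, 0.1886]
tcp_rot: [[0.914, -0.171, 0.368], [-0.138, -0.984, -0.115], [0.381, 0.054, -0.923]]
wrist_force: [-0.3, 0.1, -1.4]
gripper_width: 0.0489
grasp_force: 42.4
```

Emit:
jog_arm --pt "0 0 0 0 0 0 0.2" --pt "0 0 0 0 0 0 0.2" --pt "0 0 0 0 0 0 0.2" --pt "0 0 0 0 0 0 0.2"

```text
time_s: 14.13
tool_pos: [0.4967, 0.0729, 0.1896]
tcp_rot: [[0.912, -0.18, 0.368], [-0.146, -0.982, -0.119], [0.383, 0.055, -0.922]]
wrist_force: [0.1, -0.1, -1.8]
gripper_width: 0.0487
grasp_force: 42.4
```

```bash
python3 - <<'E'
from h import *
import pickle
d=snap('wrist');S=snap('scene');T=snap('side');pickle.dump((d,S,T),open('g1.pkl','wb'));st=arm.state();R,t,Q=Rp()
p=np.array(st['tool_pos']);q=np.array(st['tcp_rot'])
print('tcp fix',R.T@(p-t),(R.T@q).round(4).tolist(),st['q'],st['gripper_width'])
im=cv2.cvtColor(d['image'],cv2.COLOR_RGB2BGR);im2=cv2.cvtColor(S['image'],cv2.COLOR_RGB2BGR)[90:282,200:456]
cv2.imwrite('pics/g1.png',np.vstack([im,cv2.resize(im2,(512,384))])[:, :][:768].copy()) if 0 else cv2.imwrite('pics/g1.png',np.hstack([cv2.resize(im,(400,300)),cv2.resize(im2,(400,300))]))
cv2.imwrite('pics/g1w.png',cv2.resize(im,(800,600)))
print('hole pred',[(proj(d,p+q@[x,0,.0071])/.64).round(0).tolist() for x in(-.064,.064)])
print('corner pred',[(proj(d,p+q@[x,y,.0071])/.64).round(0).tolist() for x in(-.078,.078) for y in(-.025,.025)])
print('tips',[(proj(d,t+R@[x,0,.079])/.64).round(0).tolist() for x in(-.064,.064)])
E
```

```text
tcp fix [ 0.03528878 -0.06582424  0.12907805] [[0.9769, 0.1717, -0.1269], [0.1749, -0.9845, 0.014], [-0.1225, -0.0359, -0.9918]] [ -43.41245312    7.69513118   24.3185959   128.70370682   22.87049937
   27.92251047 -138.24229396] 0.04905669206448208
hole pred [[393.0, 587.0], [392.0, 212.0]]
corner pred [[322.0, 617.0], [464.0, 617.0], [293.0, 156.0], [491.0, 156.0]]
tips [[220.0, 508.0], [226.0, 249.0]]
```

View pics/g1w.png

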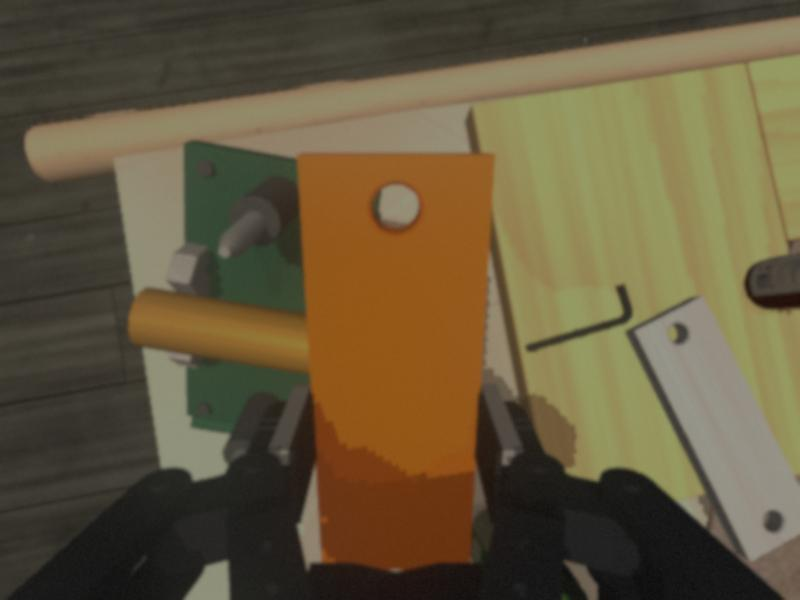

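The wrist was speed-limited and fell short of the target pose. The pad is held well, with its upper hole at (397,207), and the pin tip shows at (224,250) as predicted.

```bash
python3 - <<'E'
from h import *
R,t,Q=Rp()
plan(t+R@[0,0,.043+.1],Q,10)
E
```

```text
n 10 [-0.003, -0.0069, -0.0011, -0.0025, 0.0126, 0.0175] total [-0.0247 -0.0714 -0.0084] ang 12.4
```

Emit:
jog_arm --pt "-0.003 -0.0069 -0.0011 -0.0025 0.0126 0.0175 0.2" --pt "-0.003 -0.0069 -0.0011 -0.0025 0.0126 0.0175 0.2" --pt "-0.003 -0.0069 -0.0011 -0.0025 0.0126 0.0175 0.2" --pt "-0.003 -0.0069 -0.0011 -0.0025 0.0126 0.0175 0.2" --pt "-0.003 -0.0069 -0.0011 -0.0025 0.0126 0.0175 0.2"

```text
time_s: 14.7
tool_pos: [0.4886, 0.1079, 0.1864]
tcp_rot: [[0.872, -0.257, 0.417], [-0.218, -0.966, -0.14], [0.439, 0.031, -0.898]]
wrist_force: [0.4, -0.8, -2.8]
gripper_width: 0.0487
grasp_force: 42.4
```

```bash
python3 - <<'E'
from h import *
R,t,Q=Rp();st=arm.state();print(st['q'])
plan(t+R@[0,0,.043+.1],Q,5)
E
```

```text
[ -66.80943752    9.15442535   43.53326351  130.90810612   26.95367808
   25.5010238  -151.93310046]
n 5 [-0.0031, -0.0074, -0.0012, -0.0027, 0.0136, 0.0184] total [-0.0141 -0.0375 -0.0053] ang 6.6
```

Emit:
jog_arm --pt "0 0 -0.02 0 0 -0.03 0.2" --pt "0 0 -0.02 0 0 -0.1 0.2" --pt "0 0 0 0 0 -0.1 0.2" --pt "0 0 0 0 0 -0.1 0.2" --pt "0 0 0 0 0 -0.1 0.2"

```text
time_s: 15.12
tool_pos: [0.4719, 0.1143, 0.2226]
tcp_rot: [[0.899, 0.137, 0.417], [0.212, -0.967, -0.139], [0.384, 0.213, -0.898]]
wrist_force: [-0.3, -0.3, -1.6]
gripper_width: 0.0487
grasp_force: 42.5
```

Emit:
jog_arm --pt "0 0 0 0 0 -0.1 0.2" --pt "0 0 0 0 0 -0.1 0.2" --pt "0 0 0 0 0 -0.1 0.2" --pt "0 0 0 0 0 -0.1 0.2" --pt "0 0 0 0 0 -0.1 0.2"

```text
time_s: 15.53
tool_pos: [0.4719, 0.1138, 0.2223]
tcp_rot: [[0.724, 0.55, 0.416], [0.649, -0.748, -0.14], [0.234, 0.372, -0.898]]
wrist_force: [1.5, -0.6, -0.7]
gripper_width: 0.0488
grasp_force: 42.5
```

Emit:
jog_arm --pt "0 0 0 0 0 -0.1 0.2" --pt "0 0 0 0 0 -0.1 0.2" --pt "0 0 0 0 0 -0.1 0.2" --pt "0 0 0 0 0 -0.1 0.2" --pt "0 0 0 0 0 -0.1 0.2"

```text
time_s: 15.95
tool_pos: [0.4719, 0.1138, 0.2223]
tcp_rot: [[0.371, 0.83, 0.416], [0.928, -0.345, -0.14], [0.027, 0.439, -0.898]]
wrist_force: [-0.2, -0.1, -1.7]
gripper_width: 0.0485
grasp_force: 42.5
```

Emit:
jog_arm --pt "0 0 0 0 0 -0.1 0.2" --pt "0 0 0 0 0 -0.1 0.2" --pt "0 0 0 0 0 -0.1 0.2" --pt "0 0 0 0 0 -0.1 0.2" --pt "0 0 0 0 0 -0.1 0.2"

```text
time_s: 16.37
tool_pos: [0.4719, 0.1138, 0.2223]
tcp_rot: [[-0.072, 0.906, 0.416], [0.98, 0.142, -0.14], [-0.186, 0.398, -0.898]]
wrist_force: [0.2, 0.4, -1.1]
gripper_width: 0.0489
grasp_force: 42.5
```

```bash
cat >> h.py <<'E'
def Rp2():
    R,t=fix();return R,t,np.c_[-R[:,0],R[:,1],-R[:,2]]
E
python3 - <<'E'
from h import *
R,t,Q=Rp2();st=arm.state();print(np.round(st['q'],1))
plan(t+R@[0,0,.043+.1],Q)
E
```

```text
[-67.4   2.6  39.4 129.9  31.8  33.8 -46.2]
n 11 [0.0034, 0.0018, 0.003, -0.0026, -0.0061, -0.1011] total [0.0398 0.0003 0.0346] ang 63.9
```

Emit:
jog_arm --pt "0.0034 0.0018 0.002 -0.0026 -0.0061 -0.1 0.2" --pt "0.0034 0.0018 0.002 -0.0026 -0.0061 -0.1 0.2" --pt "0.0034 0.0018 0.002 -0.0026 -0.0061 -0.1 0.2" --pt "0.0034 0.0018 0.002 -0.0026 -0.0061 -0.1 0.2" --pt "0.0034 0.0018 0.002 -0.0026 -0.0061 -0.1 0.2"

```text
time_s: 16.78
tool_pos: [0.4801, 0.1312, 0.2119]
tcp_rot: [[-0.484, 0.759, 0.437], [0.787, 0.595, -0.163], [-0.383, 0.265, -0.885]]
wrist_force: [0.1, 0.1, -2.3]
gripper_width: 0.0487
grasp_force: 42.5
```

Emit:
jog_arm --pt "0.0034 0.0018 0.003 -0.0026 -0.0061 -0.1 0.2" --pt "0.0034 0.0018 0.003 -0.0026 -0.0061 -0.1 0.2" --pt "0.0034 0.0018 0.003 -0.0026 -0.0061 -0.1 0.2" --pt "0.0034 0.0018 0.003 -0.0026 -0.0061 -0.1 0.2" --pt "0.0034 0.0018 0.003 -0.0026 -0.0061 -0.1 0.2"

```text
time_s: 17.2
tool_pos: [0.4822, 0.1464, 0.1929]
tcp_rot: [[-0.774, 0.432, 0.464], [0.4, 0.901, -0.171], [-0.492, 0.053, -0.869]]
wrist_force: [1.3, 0.3, -1.3]
gripper_width: 0.049
grasp_force: 42.5
```

Emit:
jog_arm --pt "0.0034 0.0018 0.003 -0.0026 -0.0061 -0.1 0.2" --pt "0 0 0 0 0 0 0.2" --pt "0 0 0 0 0 0 0.2" --pt "0 0 0 0 0 0 0.2"

```text
time_s: 17.53
tool_pos: [0.4817, 0.1486, 0.1891]
tcp_rot: [[-0.808, 0.357, 0.47], [0.313, 0.934, -0.171], [-0.5, 0.009, -0.866]]
wrist_force: [0.4, 0.4, -2.5]
gripper_width: 0.0488
grasp_force: 42.5
```

```bash
python3 - <<'E'
from h import *
import pickle
d=snap('wrist');S=snap('scene');T=snap('side');pickle.dump((d,S,T),open('g2.pkl','wb'))
R,t,Q=Rp2();st=arm.state();print(np.round(st['q'],1))
p=np.array(st['tool_pos']);q=np.array(st['tcp_rot'])
print('tcp fix',R.T@(p-t),(R.T@q).round(4).tolist())
plan(t+R@[0,0,.043+.085],Q,5)
im=cv2.cvtColor(d['image'],cv2.COLOR_RGB2BGR)
cv2.imwrite('pics/g2.png',cv2.resize(im,(800,600)))
print('hole pred',[(proj(d,p+q@[x,0,.0071])/.64).round(0).tolist() for x in(-.064,.064)])
print('corner pred',[(proj(d,p+q@[x,y,.0071])/.64).round(0).tolist() for x in(.078,) for y in(-.025,.025)])
print('tips',[(proj(d,t+R@[x,0,.079])/.64).round(0).tolist() for x in(-.064,.064)])
E
```

```text
[-65.3   9.3  33.  130.7  41.1  29.1   1.4]
tcp fix [7.73338848e-04 2.22107983e-05 1.48695820e-01] [[-0.9998, 0.0179, -0.0001], [0.0179, 0.9998, -0.0005], [0.0001, -0.0005, -1.0]]
n 5 [0.0002, -0.0, 0.0041, -0.0001, -0.0, -0.0036] total [ 0.0008 -0.      0.0207] ang 1.0
hole pred [[397.0, 588.0], [397.0, 213.0]]
corner pred [[297.0, 157.0], [496.0, 157.0]]
tips [[393.0, 187.0], [399.0, 470.0]]
```

View pics/g2.png

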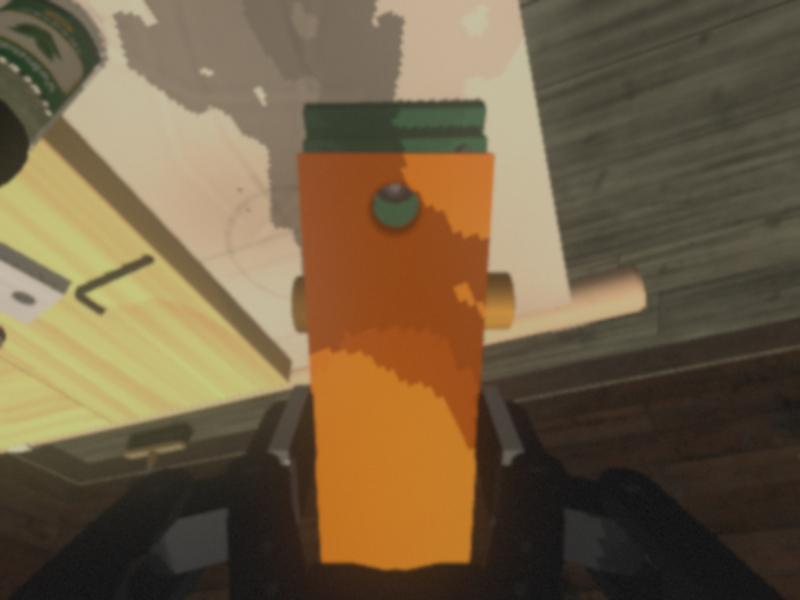

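Pad hole at (396,206) with a pin tip visible inside its upper part at (395,188). Plate front corners (298,154) and (494,154), and the seated roller's ends show at both sides.

```bash
python3 - <<'E'
from h import *
import pickle
d=pickle.load(open('g2.pkl','rb'))[0];st=arm.state();p=np.array(st['tool_pos']);q=np.array(st['tcp_rot']);s=.64
obs=[((298,154),(.078,-.025,0)),((494,154),(.078,.025,0)),((396,206),(.064,0,0))]
f=lambda x:np.concatenate([proj(d,p+q@(np.array(m)+x))-np.array(o)*s for o,m in obs])
r=least_squares(f,[0,0,.0071]);print(r.x,r.fun.round(1))
im=cv2.cvtColor(d['image'],cv2.COLOR_RGB2HSV);m=cv2.inRange(im,(4,120,30),(22,255,255));
# hole: non-orange blob inside plate
sub=cv2.bitwise_not(m)[108:160,225:285];n,l,ss,c=cv2.connectedComponentsWithStats(sub)
for i in range(1,n):
    if ss[i,4]>60: print(ss[i],(c[i]+[225,108])/s)
R,t,_=Rp2();print('tip pred now',proj(d,t+R@[-.064,0,.079])/s)
E
```

```text
[ 0.00084895 -0.00016553  0.00995896] [ 0.4 -0.6 -0.4 -0.7  0.   1.3]
[ 14  10  29  27 597] [394.83615997 204.93613903]
tip pred now [393.17160646 186.75954556]
```

Emit:
jog_arm --pt "0 0 0.007 0 0 -0.0045 0.2" --pt "0 0 0.007 0 0 -0.0045 0.2" --pt "0 0 0.007 0 0 -0.0045 0.2" --pt "0 0 0.007 0 0 -0.0045 0.2" --pt "0 0 0 0 0 0 0.2"

```text
time_s: 18.1
tool_pos: [0.4945, 0.1432, 0.1632]
tcp_rot: [[-0.815, 0.341, 0.468], [0.293, 0.94, -0.174], [-0.499, -0.005, -0.866]]
wrist_force: [0.2, 0.3, -1.8]
gripper_width: 0.0491
grasp_force: 42.5
```

Emit:
jog_arm --pt "0 0 0 0 0 0 0.2" --pt "0 0 0 0 0 0 0.2" --pt "0 0 0 0 0 0 0.2" --pt "0 0 0 0 0 0 0.2"

```text
time_s: 18.43
tool_pos: [0.4946, 0.1443, 0.1648]
tcp_rot: [[-0.815, 0.34, 0.47], [0.294, 0.941, -0.171], [-0.5, -0.001, -0.866]]
wrist_force: [-0.3, -0.3, -2.3]
gripper_width: 0.0491
grasp_force: 42.5
```

```bash
cat >> h.py <<'E'
def rep(zo=.022,xo=.0008):
    R,t,Q=Rp2();st=arm.state();p=np.array(st['tool_pos']);q=np.array(st['tcp_rot']);L=R.T@q
    pl=R.T@(p+q@np.array([xo,0,zo])-t)-[0,0,.043]
    print('plate under, collar frame mm',(pl*1000).round(1),'yaw',round(L[0,1],4),'tilt',L[2,:2].round(4),'F fix',(R.T@np.array(st['wrist_force'])).round(1),'w',round(st['gripper_width'],4))
E
python3 - <<'E'
from h import *
import pickle
d=snap('wrist');pickle.dump(d,open('g3.pkl','wb'));rep()
R,t,Q=Rp2();print('tip',proj(d,t+R@[-.064,0,.079]),'hole bottom',)
st=arm.state();p=np.array(st['tool_pos']);q=np.array(st['tcp_rot']);print('hole top',proj(d,p+q@[.0648,0,.010]),proj(d,p+q@[.0648,0,.022]))
im=d['image'];np.save('g3.npy',im);g=cv2.cvtColor(im,cv2.COLOR_RGB2GRAY);print(g[115:150:2,238:270:2])
E
```

```text
plate under, collar frame mm [-0.4  0.3 55.8] yaw -0.0017 tilt [ 0.0002 -0.0001] F fix [-0.9 -0.6 -1.3] w 0.049
tip [253.19760409 125.54285194] hole bottom
hole top [253.65137004 133.34537155] [253.58383468 129.68672565]
[[ 88  87  87  87  88  87  85  84  82  84  86  88  90 101 122 126]
 [ 89  89  88  82  81  77  78  78  78  79  80  83  84  94 118 126]
 [ 87  87  82  76  76  77  79  76  76  76  75  79  80  85 105 123]
 [ 87  79  73  67  73  76  78  83  87  83  75  73  74  79  92 117]
 [ 81  75  64  64  75  79  83  95  99  97  82  71  68  70  80 109]
 [ 76  67  60  61  71  80  87  99 101 102  87  72  67  65  69  94]
 [ 70  61  61  61  69  76  84  97 102  98  82  70  65  61  65  79]
 [ 65  59  58  59  64  73  77  84  91  84  74  69  63  63  63  75]
 [ 64  60  58  59  60  64  71  75  75  70  70  63  62  64  69  78]
 [ 63  59  59  58  59  60  60  63  65  64  61  62  63  71  77  74]
 [ 63  58  60  60  58  61  66  64  62  65  70  72  76  81  78  73]
 [ 65  61  60  59  60  62  75  76  75  80  80  79  82  78  72  74]
 [ 69  61  60  58  59  62  73  81  81  82  81  81  81  76  68  75]
 [ 74  65  62  62  62  71  81  82  81  81  82  80  76  69  71  80]
 [ 78  72  66  63  64  69  78  80  79  79  76  73  67  65  77  84]
 [ 84  75  70  66  65  65  67  71  70  70  66  66  67  76  81  86]
 [ 89  85  77  73  66  64  64  67  64  63  66  70  76  81  87  88]
 [ 88  88  84  80  77  72  70  72  69  70  75  80  83  84  86  88]]
```

Emit:
jog_arm --pt "-0.0004 0 0.006 0 0 0.0015 0.2" --pt "0 0 0.006 0 0 0 0.2" --pt "0 0 0.006 0 0 0 0.2" --pt "0 0 0 0 0 0 0.2" --pt "0 0 0 0 0 0 0.2"

```text
time_s: 18.9
tool_pos: [0.5033, 0.1404, 0.1486]
tcp_rot: [[-0.815, 0.342, 0.469], [0.295, 0.94, -0.173], [-0.5, -0.002, -0.866]]
wrist_force: [-0.5, -0.3, -1.7]
gripper_width: 0.049
grasp_force: 42.5
```

Emit:
jog_arm --pt "0 0 0.002 0 0 0 0.2" --pt "0 0 0.002 0 0 0 0.2" --pt "0 0 0.002 0 0 0 0.2" --pt "0 0 0 0 0 0 0.2"

```text
time_s: 19.23
tool_pos: [0.5062, 0.1398, 0.1438]
tcp_rot: [[-0.814, 0.341, 0.469], [0.295, 0.94, -0.171], [-0.5, -0.001, -0.866]]
wrist_force: [-0.1, 0.4, -1.2]
gripper_width: 0.0488
grasp_force: 42.5
```

```bash
python3 - <<'E'
from h import *
rep()
E
```

```text
plate under, collar frame mm [-0.1 -0.  31.3] yaw -0.0004 tilt [ 0.0003 -0.0011] F fix [-0.8  0.3 -0.9] w 0.0488
```

Emit:
jog_arm --pt "0 0 0.002 0 0 0 0.2" --pt "0 0 0.002 0 0 0 0.2" --pt "0 0 0.002 0 0 0 0.2" --pt "0 0 0.001 0 0 0 0.2" --pt "0 0 0 0 0 0 0.2"

```text
time_s: 19.65
tool_pos: [0.5094, 0.1385, 0.1377]
tcp_rot: [[-0.814, 0.341, 0.469], [0.295, 0.94, -0.172], [-0.5, -0.001, -0.866]]
wrist_force: [-0.1, -0.1, -2.3]
gripper_width: 0.0489
grasp_force: 42.5
```

```bash
python3 - <<'E'
from h import *
rep()
E
```

```text
plate under, collar frame mm [-0.2 -0.1 24.3] yaw -0.0004 tilt [ 0.0004 -0.0013] F fix [-1.2 -0.1 -1.9] w 0.0489
```

No contact while on the cylindrical part; going on.

Emit:
jog_arm --pt "0 0 0.0025 0 0 0 0.2" --pt "0 0 0.0025 0 0 0 0.2" --pt "0 0 0.0025 0 0 0 0.2" --pt "0 0 0.0025 0 0 0 0.2" --pt "0 0 0 0 0 0 0.2"

```text
time_s: 20.07
tool_pos: [0.5141, 0.1367, 0.1288]
tcp_rot: [[-0.815, 0.341, 0.469], [0.295, 0.94, -0.172], [-0.5, -0.002, -0.866]]
wrist_force: [-0.3, 0.1, -2.4]
gripper_width: 0.0484
grasp_force: 42.5
```

Emit:
jog_arm --pt "0 0 0.002 0 0 0 0.2" --pt "0 0 0.002 0 0 0 0.2" --pt "0 0 0.002 0 0 0 0.2" --pt "0 0 0.002 0 0 0 0.2" --pt "0 0 0 0 0 0 0.2"

```text
time_s: 20.48
tool_pos: [0.5179, 0.1355, 0.122]
tcp_rot: [[-0.815, 0.341, 0.469], [0.295, 0.94, -0.172], [-0.5, -0.001, -0.866]]
wrist_force: [0.4, -0.7, -1.8]
gripper_width: 0.0487
grasp_force: 42.5
```

```bash
python3 - <<'E'
from h import *
rep()
E
```

```text
plate under, collar frame mm [-0.2 -0.1  6.2] yaw -0.0006 tilt [ 0.0004 -0.0013] F fix [-0.4 -0.5 -1.9] w 0.0487
```

Emit:
jog_arm --pt "0 0 0.001 0 0 0 0.2" --pt "0 0 0.001 0 0 0 0.2" --pt "0 0 0.001 0 0 0 0.2" --pt "0 0 0 0 0 0 0.2"

```text
time_s: 20.82
tool_pos: [0.5193, 0.1351, 0.1196]
tcp_rot: [[-0.814, 0.341, 0.469], [0.295, 0.94, -0.171], [-0.5, -0.001, -0.866]]
wrist_force: [-0.7, -0.6, -2.2]
gripper_width: 0.0487
grasp_force: 42.5
```

Emit:
jog_arm --pt "0 0 0.0007 0 0 0 0.2" --pt "0 0 0.0007 0 0 0 0.2" --pt "0 0 0 0 0 0 0.2"

```text
time_s: 21.07
tool_pos: [0.5199, 0.1348, 0.1185]
tcp_rot: [[-0.814, 0.341, 0.469], [0.295, 0.94, -0.171], [-0.5, -0.001, -0.866]]
wrist_force: [-0.4, -0.2, -2.3]
gripper_width: 0.0488
grasp_force: 42.5
```

```bash
python3 - <<'E'
from h import *
rep()
E
```

```text
plate under, collar frame mm [-0.1 -0.   2.1] yaw -0.0004 tilt [ 0.0003 -0.0009] F fix [-1.4 -0.3 -1.9] w 0.0488
```

Emit:
jog_arm --pt "0 0 0.0006 0 0 0 0.2" --pt "0 0 0.0006 0 0 0 0.2" --pt "0 0 0 0 0 0 0.2"

```text
time_s: 21.32
tool_pos: [0.5205, 0.1346, 0.1174]
tcp_rot: [[-0.814, 0.341, 0.47], [0.295, 0.94, -0.171], [-0.5, -0.001, -0.866]]
wrist_force: [-0.5, 0.9, -1.6]
gripper_width: 0.0482
grasp_force: 42.5
```

Emit:
jog_arm --pt "0 0 0.0005 0 0 0 0.2" --pt "0 0 0 0 0 0 0.2"

```text
time_s: 21.48
tool_pos: [0.5207, 0.1346, 0.117]
tcp_rot: [[-0.814, 0.341, 0.47], [0.295, 0.94, -0.171], [-0.5, -0.001, -0.866]]
wrist_force: [-0.7, -0.4, -2.0]
gripper_width: 0.0487
grasp_force: 42.5
```

Emit:
jog_arm --pt "0 0 0.0005 0 0 0 0.2" --pt "0 0 0 0 0 0 0.2"

```text
time_s: 21.65
tool_pos: [0.521, 0.1345, 0.1166]
tcp_rot: [[-0.814, 0.341, 0.47], [0.295, 0.94, -0.171], [-0.5, -0.001, -0.866]]
wrist_force: [0.5, 0.6, -2.9]
gripper_width: 0.0489
grasp_force: 42.5
```

Emit:
jog_arm --pt "0 0 0.0006 0 0 0 0.2" --pt "0 0 0 0 0 0 0.2"

```text
time_s: 21.82
tool_pos: [0.5212, 0.1344, 0.1162]
tcp_rot: [[-0.814, 0.341, 0.47], [0.295, 0.94, -0.171], [-0.5, -0.001, -0.866]]
wrist_force: [-0.4, 0.7, -0.1]
gripper_width: 0.0493
grasp_force: 42.8
```

Emit:
jog_arm --pt "0 0 0.0006 0 0 0 0.2" --pt "0 0 0 0 0 0 0.2"

```text
time_s: 21.98
tool_pos: [0.5213, 0.1344, 0.1161]
tcp_rot: [[-0.814, 0.341, 0.47], [0.295, 0.94, -0.171], [-0.5, -0.001, -0.866]]
wrist_force: [-8.5, 0.7, 10.2]
gripper_width: 0.0487
grasp_force: 44.1
```

Emit:
jog_arm --pt "0 0 0.0006 0 0 0 0.2" --pt "0 0 0 0 0 0 0.2"

```text
time_s: 22.15
tool_pos: [0.5213, 0.1344, 0.116]
tcp_rot: [[-0.814, 0.341, 0.47], [0.295, 0.94, -0.171], [-0.5, -0.001, -0.866]]
wrist_force: [-14.7, 0.9, 21.7]
gripper_width: 0.0486
grasp_force: 45.4
```

```bash
python3 - <<'E'
from h import *
rep()
E
```

```text
plate under, collar frame mm [-0.1  0.1 -0.7] yaw -0.0002 tilt [ 0.0001 -0.0006] F fix [-1.4 -4.2 25.8] w 0.0486
```

Emit:
jog_arm --pt "0 0 -0.001 0 0 0 0.2" --pt "0 0 0 0 0 0 -0.1" --pt "0 0 0 0 0 0 -0.3" --pt "0 0 0 0 0 0 -0.5" --pt "0 0 0 0 0 0 -0.5"

```text
time_s: 22.57
tool_pos: [0.5217, 0.1343, 0.116]
tcp_rot: [[-0.814, 0.341, 0.47], [0.295, 0.94, -0.171], [-0.5, -0.001, -0.866]]
wrist_force: [-0.7, -0.2, -1.1]
gripper_width: 0.0643
grasp_force: 0.0
```

Emit:
jog_arm --pt "0 0 -0.01 0 0 0 -0.5" --pt "0 0 -0.03 0 0 0 -0.5" --pt "0 0 -0.035 0 0 0 -0.5" --pt "0 0 -0.035 0 0 0 -0.5" --pt "0 0 0 0 0 0 -0.5"

```text
time_s: 22.98
tool_pos: [0.4701, 0.1558, 0.2158]
tcp_rot: [[-0.813, 0.338, 0.475], [0.297, 0.941, -0.162], [-0.502, 0.009, -0.865]]
wrist_force: [0.4, 0.6, -0.6]
gripper_width: 0.0642
grasp_force: 0.0
```

```bash
python3 - <<'E'
from h import *
import pickle
d=snap('wrist');S=snap('scene');T=snap('side');pickle.dump((d,S,T),open('g4.pkl','wb'));st=arm.state();R,t,Q=Rp2();print(st['tool_pos'],np.round(st['q'],1))
im=cv2.cvtColor(d['image'],cv2.COLOR_RGB2HSV);m=cv2.inRange(im,(4,120,30),(15,255,255));m=cv2.morphologyEx(m,cv2.MORPH_OPEN,np.ones((3,3)))
cs,_=cv2.findContours(m,cv2.RETR_EXTERNAL,cv2.CHAIN_APPROX_SIMPLE);c=max(cs,key=cv2.contourArea);print(cv2.contourArea(c),cv2.boxPoints(cv2.minAreaRect(c)).round(0).tolist())
for z in(0,.012): print(z,[proj(d,t+R@[x,y,.0425+z]).round(0).tolist() for x,y in((-.078,-.025),(-.078,.025),(.078,.025),(.078,-.025))])
plan([.434,-.1305,.2],down(105),None)
E
```

```text
[0.46970199 0.15309691 0.21122976] [-65.5   5.7  30.5 130.2  40.9  34.    2.2]
3104.0 [[213.0, 89.0], [281.0, 89.0], [281.0, 170.0], [213.0, 170.0]]
0 [[216.0, 90.0], [280.0, 90.0], [276.0, 266.0], [222.0, 266.0]]
0.012 [[214.0, 90.0], [282.0, 90.0], [277.0, 273.0], [221.0, 274.0]]
n 9 [0.0021, -0.0321, 0.0016, -0.0177, 0.0563, -0.0662] total [-0.0491 -0.2788  0.0413] ang 45.7
```

Emit:
jog_arm --pt "0.0016 -0.0241 0.0012 -0.0133 0.0422 -0.0497 -0.6" --pt "0.0016 -0.0241 0.0012 -0.0133 0.0422 -0.0497 -1" --pt "0.0016 -0.0241 0.0012 -0.0133 0.0422 -0.0497 -1" --pt "0.0016 -0.0241 0.0012 -0.0133 0.0422 -0.0497 -1" --pt "0.0016 -0.0241 0.0012 -0.0133 0.0422 -0.0497 -1"

```text
time_s: 23.55
tool_pos: [0.4362, 0.0424, 0.2036]
tcp_rot: [[-0.947, 0.109, 0.303], [0.091, 0.993, -0.075], [-0.309, -0.043, -0.95]]
wrist_force: [1.0, -0.6, 0.6]
gripper_width: 0.0858
grasp_force: 0.0
```

Emit:
jog_arm --pt "0.0016 -0.0241 0.0012 -0.0133 0.0422 -0.0497 -1" --pt "0.0016 -0.0241 0.0012 -0.0133 0.0422 -0.0497 -1" --pt "0.0016 -0.0241 0.0012 -0.0133 0.0422 -0.0497 -1" --pt "0.0016 -0.0241 0.0012 -0.0133 0.0422 -0.0497 -1" --pt "0.0016 -0.0241 0.0012 -0.0133 0.0422 -0.0497 -1"

```text
time_s: 23.97
tool_pos: [0.4286, -0.0671, 0.2014]
tcp_rot: [[-0.986, -0.123, 0.114], [-0.126, 0.992, -0.019], [-0.111, -0.033, -0.993]]
wrist_force: [-0.0, 0.5, 0.6]
gripper_width: 0.0852
grasp_force: 0.0
```

Emit:
jog_arm --pt "0.0016 -0.0241 0.0012 -0.0133 0.0422 -0.0497 -1" --pt "0.0016 -0.0241 0.0012 -0.0133 0.0422 -0.0497 -1" --pt "0 0 0 0 0 0 -1" --pt "0 0 0 0 0 0 -1" --pt "0 0 0 0 0 0 -1"

```text
time_s: 24.38
tool_pos: [0.4329, -0.1137, 0.2]
tcp_rot: [[-0.975, -0.22, 0.028], [-0.22, 0.975, -0.008], [-0.025, -0.014, -1.0]]
wrist_force: [-0.1, -0.2, 0.2]
gripper_width: 0.0856
grasp_force: 0.0
```

```bash
python3 - <<'E'
from h import *
import pickle
d=snap('wrist');pickle.dump(d,open('k1.pkl','wb'));st=arm.state();print(st['tool_pos'],np.round(st['tcp_rot'],3).tolist(),np.round(st['q'],1))
plan([.434,-.1305,.2],down(105),None)
im=cv2.cvtColor(d['image'],cv2.COLOR_RGB2HSV)
u,v=proj(d,[.45,-.127,.037]).astype(int);print(u,v,im[v-6:v+7:6,u-6:u+7:6].reshape(-1,3).tolist())
b=proj(d,[.49,-.05,.025]).astype(int);print(b,im[b[1],b[0]])
E
```

```text
[ 0.43294905 -0.11306249  0.20021855] [[-0.975, -0.221, 0.028], [-0.222, 0.975, -0.008], [-0.026, -0.014, -1.0]] [-35.4  10.1  50.6 123.7 -10.4  48.6 124.3]
n 1 [0.0028, -0.0172, 0.0004, -0.0142, 0.0258, -0.0383] total [ 0.0028 -0.0172  0.0004] ang 2.8
237 190 [[39, 23, 145], [40, 21, 146], [17, 33, 141], [35, 21, 145], [40, 21, 147], [33, 22, 142], [35, 23, 144], [39, 23, 146], [33, 22, 141]]
[303 237] [ 31  94 144]
```

```bash
python3 - <<'E'
from h import *
import pickle
d=pickle.load(open('k1.pkl','rb'))
im=cv2.cvtColor(d['image'],cv2.COLOR_RGB2HSV)
for S in(40,50,60):
    m=cv2.inRange(im,(0,0,70),(180,S,255));m=cv2.morphologyEx(m,cv2.MORPH_OPEN,np.ones((5,5)))
    n,l,s,c=cv2.connectedComponentsWithStats(m);k=l[190,237];mm=(l==k).astype(np.uint8)*255
    r=plate(d,mm,.037);print(S,s[k],r[:3])
for i,(cx,cy) in enumerate([(.377,-.146),(.4958,-.1155)]):
    print(proj(d,[cx,cy,.037]))
h,w=im.shape[:2];np.set_printoptions(linewidth=250);print(im[40:384:12,150:340:8,1])
print(im[40:384:12,150:340:8,2])
E
```

```text
40 [ 203   82   63  164 8029] (array([ 0.43215098, -0.13113947]), (0.15581885986328126, 0.050087899780273434), np.float32(15.499353))
50 [  203    69   108   178 10093] (array([ 0.42292231, -0.11257128]), (0.16603607177734375, 0.09171646118164062), np.float32(15.389279))
60 [  202     0   310   268 37536] (array([ 0.38625649, -0.01383723]), (0.23900185546875, 0.3078155517578125), np.float32(-77.29572))
[233.64744855 108.17796035]
[239.8057253  234.92779249]
[[ 86  87  86  79  73  69  73  78  72  71  73  67  73  68  64  67  63  66  64  64  58  71  58  58]
 [ 93  89  83  76  73  71  75  75  71  67  64  68  68  64  68  66  64  62  53  67 101  51  53  62]
 [ 93  82  70  69  71  74  80  85  83  71  70  71  72  67  66  65  55  55  61  58  51  47  49  49]
 [ 87  71  68  67  70  77  85  83  76  75  75  68  66  67  64  53  51  51  54  55  50  53  47  57]
 [ 78  73  70  69  67  76  75  36  33  26   9   7   5  16  49  48  46  48  54  44  65  96 106  69]
 [ 73  77  75  69  75  67  76  38  36  13  69  62  20  16  43  47  48  50  47  49  52  55  52  55]
 [ 75  82  82 107 117 110  88  36  33  34  1
[... 4405 characters left out ...]
3 141]
 [ 41  61 140 140 142 142 142 142 143 145 143 143 142 146 142 143 143 142 144 144 140 143 143 142]
 [ 39 139 139 143 142 141 141 144 143 143 143 142 143 141 143 143 144 142 141 142 142 143 142 142]
 [126 138 140 142 141 141 142 141 145 142 143 142 145 142 142 145 142 142 142 142 142 141 141 142]
 [138 137 140 142 139 140 140 142 142 141 142 142 144 141 144 146 142 142 141 143 143 141 142 142]
 [ 39  67  76 106 134 140 140 141 140 139 139 144 142 141 143 142 140 142 139 141 144 141 143 141]
 [ 29  36  58  66  64  69  49  46  45  43  43  56 106 130  90  46  43  42  42  39 135 138 137 140]
 [ 27  27  31  56  32  36  35  38  34  39  40  39  41  40  39  37  36  36  37  35  34  34  49 138]]
```

```bash
python3 - <<'E'
from h import *
plan([.4322,-.1311,.09],down(105.5),5)
E
```

```text
n 5 [0.0014, -0.0033, 0.0221, -0.0029, 0.0051, -0.0094] total [ 0.0076 -0.0159  0.1103] ang 3.2
```

Emit:
jog_arm --pt "0.0014 -0.0033 0.0221 -0.0029 0.0051 -0.0094 -1" --pt "0.0014 -0.0033 0.0221 -0.0029 0.0051 -0.0094 -1" --pt "0.0014 -0.0033 0.0221 -0.0029 0.0051 -0.0094 -1" --pt "0.0014 -0.0033 0.0221 -0.0029 0.0051 -0.0094 -1" --pt "0.0014 -0.0033 0.0221 -0.0029 0.0051 -0.0094 -1"

```text
time_s: 24.85
tool_pos: [0.4327, -0.1302, 0.0895]
tcp_rot: [[-0.963, -0.27, 0.002], [-0.27, 0.963, 0.001], [-0.002, 0.001, -1.0]]
wrist_force: [0.1, 0.4, 0.4]
gripper_width: 0.0852
grasp_force: 0.0
```

Emit:
jog_arm --pt "0 0 0 0 0 0 -1" --pt "0 0 0 0 0 0 -1" --pt "0 0 0 0 0 0 -1" --pt "0 0 0 0 0 0 -1"

```text
time_s: 25.18
tool_pos: [0.434, -0.1312, 0.092]
tcp_rot: [[-0.963, -0.268, 0.005], [-0.268, 0.963, 0.001], [-0.005, -0.0, -1.0]]
wrist_force: [0.3, 0.9, 0.8]
gripper_width: 0.0853
grasp_force: 0.0
```

```bash
python3 - <<'E'
from h import *
plan([.4322,-.1311,.0445],down(105.5),5);print(arm.state()['q'])
E
```

```text
n 5 [0.0004, 0.0001, 0.0095, -0.0001, 0.001, 0.0002] total [0.0019 0.0006 0.0475] ang 0.3
[-21.74744481  23.39350364  41.27051092 127.51211362 -25.99109201
  37.09253457 143.83269002]
```

Emit:
jog_arm --pt "0.0004 0.0001 0.0115 0 0.001 0 -1" --pt "0.0004 0.0001 0.0115 0 0.001 0 -1" --pt "0.0004 0.0001 0.0115 0 0.001 0 -0.8" --pt "0.0004 0.0001 0.008 0 0.001 0 -0.6" --pt "0.0004 0 0.003 0 0.001 0 -0.4"

```text
time_s: 25.6
tool_pos: [0.4313, -0.1313, 0.0453]
tcp_rot: [[-0.963, -0.268, -0.002], [-0.268, 0.963, -0.0], [0.002, 0.0, -1.0]]
wrist_force: [-0.2, -0.3, -1.8]
gripper_width: 0.0601
grasp_force: 0.0
```

Emit:
jog_arm --pt "0 0 0 0 0 0 -0.4" --pt "0 0 0 0 0 0 -0.4" --pt "0 0 0 0 0 0 -0.4"

```text
time_s: 25.85
tool_pos: [0.4316, -0.1319, 0.0459]
tcp_rot: [[-0.964, -0.267, -0.001], [-0.267, 0.964, -0.001], [0.001, -0.0, -1.0]]
wrist_force: [0.2, -0.2, 0.5]
gripper_width: 0.0601
grasp_force: 0.0
```

```bash
python3 - <<'E'
from h import *
plan([.4322,-.1311,.0440],down(105.5),2);print(arm.state()['q'],arm.state()['wrist_force'])
E
```

```text
n 2 [-0.0004, 0.0003, 0.0009, -0.0002, -0.0005, 0.0] total [-0.0008  0.0006  0.0019] ang 0.1
[-16.36514735  28.01134486  35.07335066 128.85368324 -31.03009236
  31.4535446  148.10722199] [ 0.17363495 -0.2233156   0.52753749]
```

Emit:
jog_arm --pt "-0.0004 0.0003 0.001 0 0 0 -0.4" --pt "0 0 0.001 0 0 0 -0.4" --pt "0 0 0 0 0 0 -0.3" --pt "0 0 0 0 0 0 -0.2" --pt "0 0 0 0 0 0 0.2" --newtons 50

```text
time_s: 26.27
tool_pos: [0.4316, -0.1316, 0.0437]
tcp_rot: [[-0.964, -0.267, -0.002], [-0.267, 0.964, -0.0], [0.002, 0.0, -1.0]]
wrist_force: [-1.8, 0.4, 5.7]
gripper_width: 0.0484
grasp_force: 51.4
```

Emit:
jog_arm --pt "0 0 0 0 0 0 0.2" --pt "0 0 0 0 0 0 0.2"

```text
time_s: 26.43
tool_pos: [0.4316, -0.1316, 0.0437]
tcp_rot: [[-0.964, -0.267, -0.002], [-0.267, 0.964, -0.0], [0.002, 0.0, -1.0]]
wrist_force: [-1.4, 0.5, 5.7]
gripper_width: 0.0483
grasp_force: 51.4
```

Emit:
jog_arm --pt "0 0 -0.01 0 0 0 0.2" --pt "0 0 -0.03 0 0 0 0.2" --pt "0 0 -0.04 0 0 0 0.2" --pt "0 0 -0.04 0 0 0 0.2" --pt "0 0 -0.04 0 0 0 0.2"

```text
time_s: 26.85
tool_pos: [0.4306, -0.1317, 0.2047]
tcp_rot: [[-0.964, -0.266, -0.005], [-0.266, 0.964, -0.001], [0.005, 0.0, -1.0]]
wrist_force: [1.4, 0.9, -2.6]
gripper_width: 0.0486
grasp_force: 53.1
```

```bash
python3 - <<'E'
from h import *
R,t,Q=Rp2();st=arm.state();print(np.round(st['q'],1),st['gripper_width'])
plan(t+R@[0,0,.043+.13],Q,12)
E
```

```text
[-32.4  11.3  50.7 122.  -11.   51.5 130. ] 0.048580298328690916
n 12 [-0.0032, 0.0241, -0.0004, 0.0134, -0.0426, 0.0503] total [-0.1133  0.2641 -0.0056] ang 46.2
```

Emit:
jog_arm --pt "-0.0032 0.0241 -0.001 0.0134 -0.0426 0.0503 0.2" --pt "-0.0032 0.0241 -0.001 0.0134 -0.0426 0.0503 0.2" --pt "-0.0032 0.0241 -0.0004 0.0134 -0.0426 0.0503 0.2" --pt "-0.0032 0.0241 -0.0004 0.0134 -0.0426 0.0503 0.2" --pt "-0.0032 0.0241 -0.0004 0.0134 -0.0426 0.0503 0.2"

```text
time_s: 27.27
tool_pos: [0.4256, -0.013, 0.2053]
tcp_rot: [[-0.977, -0.019, 0.21], [-0.026, 0.999, -0.033], [-0.209, -0.038, -0.977]]
wrist_force: [0.3, -0.6, -2.8]
gripper_width: 0.0482
grasp_force: 53.1
```

Emit:
jog_arm --pt "-0.0032 0.0241 -0.0004 0.0134 -0.0426 0.0503 0.2" --pt "-0.0032 0.0241 -0.0004 0.0134 -0.0426 0.0503 0.2" --pt "-0.0032 0.0241 -0.0004 0.0134 -0.0426 0.0503 0.2" --pt "-0.0032 0.0241 -0.0004 0.0134 -0.0426 0.0503 0.2" --pt "-0.0032 0.0241 -0.0004 0.0134 -0.0426 0.0503 0.2"

```text
time_s: 27.68
tool_pos: [0.4471, 0.0918, 0.2065]
tcp_rot: [[-0.899, 0.213, 0.382], [0.183, 0.977, -0.112], [-0.397, -0.031, -0.917]]
wrist_force: [0.2, -1.1, -1.5]
gripper_width: 0.0484
grasp_force: 53.1
```

Emit:
jog_arm --pt "-0.0032 0.0241 -0.0004 0.0134 -0.0426 0.0503 0.2" --pt "-0.0032 0.0241 -0.0004 0.0134 -0.0426 0.0503 0.2" --pt "0 0 0 0 0 0 0.2" --pt "0 0 0 0 0 0 0.2"

```text
time_s: 28.02
tool_pos: [0.4638, 0.1372, 0.2083]
tcp_rot: [[-0.841, 0.304, 0.447], [0.261, 0.953, -0.156], [-0.473, -0.015, -0.881]]
wrist_force: [-0.2, -1.1, -2.3]
gripper_width: 0.0486
grasp_force: 53.1
```

```bash
python3 - <<'E'
from h import *
R,t,Q=Rp2();st=arm.state();print(np.round(st['q'],1))
plan(t+R@[.0008,0,.043+.085],Q,5);rep()
E
```

```text
[-63.8   4.4  31.  131.2  38.4  33.    8.8]
n 5 [-0.0006, 0.0033, 0.0087, 0.0012, -0.006, 0.0083] total [-0.0036  0.0165  0.0437] ang 3.0
plate under, collar frame mm [ -2.3 -16.8 106.8] yaw -0.0413 tilt [0.0301 0.0068] F fix [-0.9 -1.1 -2.1] w 0.0486
```

Emit:
jog_arm --pt "-0.0006 0.0033 0.0087 0.0012 -0.006 0.0083 0.2" --pt "-0.0006 0.0033 0.0087 0.0012 -0.006 0.0083 0.2" --pt "-0.0006 0.0033 0.0087 0.0012 -0.006 0.0083 0.2" --pt "-0.0006 0.0033 0.0087 0.0012 -0.006 0.0083 0.2" --pt "-0.0006 0.0033 0.0087 0.0012 -0.006 0.0083 0.2"

```text
time_s: 28.43
tool_pos: [0.4917, 0.142, 0.1716]
tcp_rot: [[-0.812, 0.347, 0.469], [0.301, 0.938, -0.172], [-0.5, 0.001, -0.866]]
wrist_force: [0.3, 0.4, -2.1]
gripper_width: 0.0488
grasp_force: 53.1
```

Emit:
jog_arm --pt "0 0 0 0 0 0 0.2" --pt "0 0 0 0 0 0 0.2" --pt "0 0 0 0 0 0 0.2" --pt "0 0 0 0 0 0 0.2" --pt "0 0 0 0 0 0 0.2"

```text
time_s: 28.85
tool_pos: [0.4917, 0.1437, 0.1722]
tcp_rot: [[-0.813, 0.344, 0.47], [0.299, 0.939, -0.17], [-0.5, 0.003, -0.866]]
wrist_force: [-0.1, -0.1, -1.5]
gripper_width: 0.0488
grasp_force: 53.1
```

```bash
python3 - <<'E'
from h import *
import pickle
d=snap('wrist');pickle.dump(d,open('k2.pkl','wb'));rep();R,t,Q=Rp2()
st=arm.state();p=np.array(st['tool_pos']);q=np.array(st['tcp_rot'])
print('tip',proj(d,t+R@[-.064,0,.079]),'hole top/bot',proj(d,p+q@[.0648,0,.010]),proj(d,p+q@[.0648,0,.022]),'corners',proj(d,p+q@[.0788,-.025,.01]),proj(d,p+q@[.0788,.025,.01]))
np.set_printoptions(linewidth=250)
im=d['image'];print(cv2.cvtColor(im,cv2.COLOR_RGB2HSV)[88:150:2,236:272:2,1]);print(cv2.cvtColor(im,cv2.COLOR_RGB2GRAY)[88:150:2,236:272:2])
print(im[110,180:330:3].tolist())
E
```

```text
plate under, collar frame mm [ 1.1 -1.1 63.4] yaw 0.0038 tilt [0.0002 0.0008] F fix [-0.5  0.5 -1.6] w 0.0485
tip [255.24833934 120.91555677] hole top/bot [253.83539294 133.18491737] [253.75193067 129.53999997] corners [191.60115381  98.00570344] [316.14152093  98.01301968]
[[ 62  65  52  63  61  65  54  64  60  60  54  54  55  55  58  57  57  54]
 [ 69  65  63  61  63  67  62  66  67  62  64  63  67  65  72  63  72  67]
 [160 161 161 156 161 164 156 159 161 155 157 159 167 162 161 163 164 165]
 [188 185 185 185 185 187 182 190 181 184 184 181 188 181 183 174 179 180]
 [187 185 189 187 188 180 185 189 184 186 191 183 182 189 187 178 180 178]
 [191 185 188 185 185 187 187 187 186 180 181 182 185 186 182 179 176 178]
 [184 187 187 185 185 189 187 182 185 177 184 182 182 185 176 178 180 175]
 [169 170 169 168 169 165 165 166 169 165 164 167 165 167 163 159 163 159]
 [ 66  63  64  66  66  66  65  64  64  66  64  64  55  51  53  49  48  52]
 [ 36  36  30  36  36  31  33  34  35  35  29  34  34  35  34  32  33  33]
 [ 33  33  34  35  33  31  37  31  36  33  32  36  36  34  35  33  32  33]

[... 3946 characters left out ...]
103, 95], [109, 102, 94], [108, 102, 95], [108, 101, 94], [106, 99, 92], [109, 102, 94], [109, 103, 94], [111, 104, 96], [109, 102, 94], [108, 101, 94], [108, 101, 94], [110, 103, 97], [107, 100, 92], [105, 99, 92], [108, 101, 94], [109, 102, 94], [107, 101, 94], [108, 100, 94], [105, 100, 92], [106, 99, 92], [114, 107, 99], [160, 150, 139], [166, 157, 145], [164, 153, 142], [162, 152, 141], [163, 154, 141], [165, 155, 143], [166, 157, 144], [169, 159, 147], [167, 157, 145], [168, 158, 145], [167, 158, 144], [168, 158, 146], [171, 161, 148], [170, 160, 148], [172, 162, 150], [167, 157, 145], [169, 159, 147], [152, 146, 133], [154, 147, 122], [182, 171, 143], [182, 171, 143], [183, 171, 144]]
```

```bash
python3 - <<'E'
from h import *
import pickle
d=pickle.load(open('k2.pkl','rb'));st=arm.state();p=np.array(st['tool_pos']);q=np.array(st['tcp_rot'])
im=cv2.cvtColor(d['image'],cv2.COLOR_RGB2HSV)
m=(im[112:165,225:285,1]>90).astype(np.uint8)*255
cs,_=cv2.findContours(m,cv2.RETR_EXTERNAL,cv2.CHAIN_APPROX_NONE);c=max(cs,key=cv2.contourArea);h=cv2.convexHull(c);M=cv2.moments(h);u,v=M['m10']/M['m00']+225,M['m01']/M['m00']+112;print(u,v,cv2.boundingRect(c))
# edges of plate: front edge row at several columns, via saturation jump
S=im[:,:,1].astype(int)
rows=[next(r for r in range(95,120) if S[r,cx]<55) for cx in(200,215,230,280,295,305)];print('front rows',rows)
e=np.mean(rows)-.5
obs=[((190.5,e),(.078,-.025,0)),((315.5,e),(.078,.025,0)),((u,v),(.064,0,0))]
f=lambda x:np.concatenate([proj(d,p+q@(np.array(m)+x))-np.array(o) for o,m in obs])
r=least_squares(f,[0,0,.0071]);print(r.x,r.fun.round(1))
E
```

```text
252.5882684715172 137.25493513818387 (13, 13, 30, 26)
front rows [95, 105, 105, 104, 105, 95]
[-0.00042318 -0.00040368  0.008713  ] [-0.3  0.3  0.   0.3  0.3 -0.7]
```

```bash
python3 - <<'E'
from h import *
import pickle
d=pickle.load(open('k2.pkl','rb'));st=arm.state();p=np.array(st['tool_pos']);q=np.array(st['tcp_rot'])
obs=[((190.5,104.3),(.078,-.025,0)),((315.5,104.3),(.078,.025,0)),((252.6,137.3),(.064,0,0))]
f=lambda x:np.concatenate([proj(d,p+q@(np.array(m)+x))-np.array(o) for o,m in obs])
r=least_squares(f,[0,0,.0071]);print(r.x,r.fun.round(1));x=r.x
rep(x[2]+.012,x[0]);R,t,Q=Rp2()
plan(t+R@[x[0],0,.043+.042+x[2]+.012],Q,5)
E
```

```text
[-0.00136809 -0.00040183  0.00953454] [ 0.2 -0.6 -0.5 -0.6  0.3  1.3]
plate under, collar frame mm [ 3.3 -1.2 63.8] yaw 0.0038 tilt [0.0002 0.0008] F fix [-0.5  0.5 -1.6] w 0.0485
n 5 [0.0007, 0.0002, 0.0044, 0.0002, -0.0, -0.0008] total [0.0033 0.0011 0.0218] ang 0.2
```

Emit:
jog_arm --pt "0.0007 0.0003 0.0044 0.0002 0 -0.0008 0.2" --pt "0.0007 0.0003 0.0044 0.0002 0 -0.0008 0.2" --pt "0.0007 0.0002 0.0044 0.0002 0 -0.0008 0.2" --pt "0.0007 0.0002 0.0044 0.0002 0 -0.0008 0.2" --pt "0.0006 0.0002 0.0044 0 0 -0.0008 0.2"

```text
time_s: 29.32
tool_pos: [0.4999, 0.1422, 0.1503]
tcp_rot: [[-0.815, 0.341, 0.469], [0.294, 0.94, -0.171], [-0.5, -0.002, -0.866]]
wrist_force: [0.4, -0.2, -1.6]
gripper_width: 0.0483
grasp_force: 53.2
```

Emit:
jog_arm --pt "0 0 0 0 0 0 0.2" --pt "0 0 0 0 0 0 0.2" --pt "0 0 0 0 0 0 0.2" --pt "0 0 0 0 0 0 0.2"

```text
time_s: 29.65
tool_pos: [0.4999, 0.1424, 0.1511]
tcp_rot: [[-0.814, 0.341, 0.47], [0.295, 0.94, -0.171], [-0.5, -0.001, -0.866]]
wrist_force: [-0.5, 0.7, -1.5]
gripper_width: 0.0486
grasp_force: 53.0
```

```bash
python3 - <<'E'
from h import *
import pickle
d=snap('wrist');pickle.dump(d,open('k3.pkl','wb'));rep(.0215,-.0014);R,t,Q=Rp2()
st=arm.state();p=np.array(st['tool_pos']);q=np.array(st['tcp_rot'])
print('tip',proj(d,t+R@[-.064,0,.079]),'hole top/bot',proj(d,p+q@[.0626,0,.0095]),proj(d,p+q@[.0626,0,.0215]))
np.set_printoptions(linewidth=250)
im=d['image'];print(cv2.cvtColor(im,cv2.COLOR_RGB2HSV)[120:156:2,236:272:2,1])
E
```

```text
plate under, collar frame mm [-0.1  0.3 41.6] yaw -0.0006 tilt [ 0.     -0.0002] F fix [-0.3 -0.2 -0.7] w 0.0482
tip [253.04558344 133.4671403 ] hole top/bot [253.7434399  138.97248196] [253.67234621 134.87478354]
[[ 31  31  29  31  31  31  31  31  29  32  32  32  34  34  29  31  32  35]
 [ 32  33  31  29  32  36  30  32  30  32  32  31  33  29  31  31  31  35]
 [ 33  29  34  32  32  34  32  33  31  34  37  33  33  31  34  33  32  36]
 [ 31  31  33  38  34  35  29  36  33  36  31  40  29  32  31  34  33  33]
 [ 31  32  43  58  40  34  32  30  35  34  29  37  35  30  48  40  34  32]
 [ 32  37  91 126  65  36  35  32  36  35  30  37  32  40  93  71  34  31]
 [ 33  73 149 160 105  45  35  38  34  33  35  32  34  45 125 125  50  33]
 [ 31 101 167 168 132  60  33  40  36  38  35  34  34  62 148 156  74  32]
 [ 33 106 173 175 165 107  47  39  35  36  35  32  42 103 166 161  78  31]
 [ 33 100 171 176 174 162 100  49  37  36  34  52  98 156 171 153  66  33]
 [ 32  72 161 180 177 177 157 133 108  85 107 133 162 174 174 150  55  29]
 [ 30  41 126 175 183 177 172 173 171 164 167 175 173 172 164 116  41  33]
 [ 30  31  77 156 179 172 178 178 175 173 174 176 173 170 137  61  31  33]
 [ 35  29  43 100 156 174 175 179 174 178 174 174 170 144  79  34  37  34]
 [ 34  33  31  39  80 129 160 172 175 171 167 160 123  65  36  34  31  32]
 [ 32  28  34  31  36  51  84 113 123 124 105  84  41  39  35  34  32  31]
 [ 33  31  31  34  33  30  33  39  34  43  39  29  29  32  32  30  32  31]
 [ 32  32  34  33  30  34  30  28  32  31  31  33  34  32  30  31  31  29]]
```

Emit:
jog_arm --pt "0 -0.0002 0.002 0 0 0 0.2" --pt "0 0 0.002 0 0 0 0.2" --pt "0 0 0.002 0 0 0 0.2" --pt "0 0 0.002 0 0 0 0.2" --pt "0 0 0.002 0 0 0 0.2"

```text
time_s: 30.12
tool_pos: [0.5045, 0.1404, 0.1421]
tcp_rot: [[-0.814, 0.341, 0.47], [0.295, 0.94, -0.171], [-0.5, -0.001, -0.866]]
wrist_force: [-1.3, 0.0, -1.8]
gripper_width: 0.0489
grasp_force: 53.1
```

Emit:
jog_arm --pt "0 0 0.0015 0 0 0 0.2" --pt "0 0 0.0015 0 0 0 0.2" --pt "0 0 0.0015 0 0 0 0.2" --pt "0 0 0 0 0 0 0.2"

```text
time_s: 30.45
tool_pos: [0.5066, 0.1396, 0.1382]
tcp_rot: [[-0.815, 0.341, 0.469], [0.295, 0.94, -0.171], [-0.5, -0.001, -0.866]]
wrist_force: [0.0, -0.1, -2.8]
gripper_width: 0.0484
grasp_force: 53.1
```

```bash
python3 - <<'E'
from h import *
rep(.0215,-.0014)
E
```

```text
plate under, collar frame mm [-0.3 -0.1 26.8] yaw -0.0008 tilt [ 0.0002 -0.001 ] F fix [-1.3 -0.1 -2.4] w 0.0484
```

On the straight part of the pins without contact; going down to just above the pad.

Emit:
jog_arm --pt "-0.0002 0 0.0025 0 0 0 0.2" --pt "0 0 0.0025 0 0 0 0.2" --pt "0 0 0.0025 0 0 0 0.2" --pt "0 0 0.0025 0 0 0 0.2" --pt "0 0 0 0 0 0 0.2"

```text
time_s: 30.87
tool_pos: [0.5114, 0.1376, 0.1294]
tcp_rot: [[-0.815, 0.341, 0.469], [0.294, 0.94, -0.172], [-0.5, -0.002, -0.866]]
wrist_force: [-0.0, -0.2, -1.9]
gripper_width: 0.0487
grasp_force: 53.1
```

Emit:
jog_arm --pt "0 0 0.001 0 0 0 0.2" --pt "0 0 0.001 0 0 0 0.2" --pt "0 0 0 0 0 0 0.2"

```text
time_s: 31.12
tool_pos: [0.5123, 0.1375, 0.128]
tcp_rot: [[-0.814, 0.341, 0.47], [0.295, 0.94, -0.171], [-0.5, -0.001, -0.866]]
wrist_force: [-0.5, -0.3, -2.1]
gripper_width: 0.0485
grasp_force: 53.1
```

```bash
python3 - <<'E'
from h import *
rep(.0215,-.0014)
E
```

```text
plate under, collar frame mm [-0.1 -0.1 14.9] yaw -0.0007 tilt [ 0.0002 -0.0008] F fix [-1.4 -0.4 -1.7] w 0.0485
```

Emit:
jog_arm --pt "0 0 0.0007 0 0 0 0.2" --pt "0 0 0.0007 0 0 0 0.2" --pt "0 0 0.0006 0 0 0 0.2" --pt "0 0 0 0 0 0 0.2"

```text
time_s: 31.45
tool_pos: [0.5133, 0.1372, 0.1263]
tcp_rot: [[-0.814, 0.341, 0.47], [0.295, 0.94, -0.171], [-0.5, -0.001, -0.866]]
wrist_force: [-0.4, 0.2, -2.0]
gripper_width: 0.0486
grasp_force: 53.1
```

Emit:
jog_arm --pt "0 0 0.0006 0 0 0 0.2" --pt "0 0 0 0 0 0 0.2"

```text
time_s: 31.62
tool_pos: [0.5136, 0.1371, 0.1258]
tcp_rot: [[-0.814, 0.341, 0.47], [0.295, 0.94, -0.171], [-0.5, -0.001, -0.866]]
wrist_force: [0.1, -0.4, -2.0]
gripper_width: 0.0484
grasp_force: 53.1
```

Emit:
jog_arm --pt "0 0 0.0006 0 0 0 0.2" --pt "0 0 0 0 0 0 0.2"

```text
time_s: 31.78
tool_pos: [0.5139, 0.1371, 0.1253]
tcp_rot: [[-0.814, 0.341, 0.47], [0.295, 0.94, -0.171], [-0.5, -0.001, -0.866]]
wrist_force: [-0.3, -0.0, -1.4]
gripper_width: 0.0487
grasp_force: 53.1
```

Emit:
jog_arm --pt "0 0 0.0005 0 0 0 0.2" --pt "0 0 0 0 0 0 0.2"

```text
time_s: 31.95
tool_pos: [0.5139, 0.137, 0.1252]
tcp_rot: [[-0.814, 0.341, 0.47], [0.295, 0.94, -0.171], [-0.5, -0.001, -0.866]]
wrist_force: [-4.8, 0.5, 4.9]
gripper_width: 0.0485
grasp_force: 54.1
```

Emit:
jog_arm --pt "0 0 0 0 0 0 0.2" --pt "0 0 0 0 0 0 -0.1" --pt "0 0 0 0 0 0 -0.3" --pt "0 0 0 0 0 0 -0.5" --pt "0 0 0 0 0 0 -0.5"

```text
time_s: 32.37
tool_pos: [0.5144, 0.137, 0.1251]
tcp_rot: [[-0.814, 0.341, 0.47], [0.295, 0.94, -0.171], [-0.5, -0.0, -0.866]]
wrist_force: [-0.1, 0.3, -0.3]
gripper_width: 0.0644
grasp_force: 0.0
```

Emit:
jog_arm --pt "0 0 -0.01 0 0 0 -0.5" --pt "0 0 -0.03 0 0 0 -0.5" --pt "0 0 -0.035 0 0 0 -0.5" --pt "0 0 -0.035 0 0 0 -0.5" --pt "0 0 0 0 0 0 -0.5"

```text
time_s: 32.78
tool_pos: [0.4628, 0.1585, 0.2249]
tcp_rot: [[-0.813, 0.337, 0.475], [0.296, 0.941, -0.162], [-0.502, 0.009, -0.865]]
wrist_force: [-0.1, 0.7, -0.4]
gripper_width: 0.0643
grasp_force: 0.0
```

Emit:
jog_arm --pt "0 0 0 0 0 0 -0.5" --pt "0 0 0 0 0 0 -0.5" --pt "0 0 0 0 0 0 -0.5"

```text
time_s: 33.03
tool_pos: [0.4623, 0.1549, 0.2192]
tcp_rot: [[-0.815, 0.342, 0.468], [0.294, 0.94, -0.173], [-0.499, -0.003, -0.866]]
wrist_force: [-0.1, -0.0, 0.7]
gripper_width: 0.0639
grasp_force: 0.0
```

```bash
python3 - <<'E'
from h import *
import pickle
d=snap('wrist');S=snap('scene');pickle.dump((d,S),open('e.pkl','wb'));R,t,Q=Rp2();print(arm.state()['wrist_force'])
im=cv2.cvtColor(d['image'],cv2.COLOR_RGB2HSV)
P=lambda z:[proj(d,t+R@[x,y,.0425+z]).round(1).tolist() for x,y in((-.078,-.025),(-.078,.025),(.078,.025),(.078,-.025))]
print('keeper top pred',P(.024));print('pad top',P(.012))
print('col 247 front S',im[70:110,247,1].tolist())
print('row 130 S',im[130,195:300,1].tolist()); print('row 200 S',im[200,195:300,1].tolist())
E
```

```text
[ 1.04090249  0.1398542  -0.06513516]
keeper top pred [[220.6, 97.1], [289.3, 97.2], [282.6, 281.7], [226.1, 281.6]]
pad top [[222.1, 96.7], [287.7, 96.8], [281.5, 274.2], [227.2, 274.0]]
col 247 front S [54, 44, 46, 48, 51, 49, 49, 49, 49, 46, 46, 49, 49, 48, 53, 49, 55, 52, 53, 50, 45, 51, 55, 47, 57, 56, 58, 45, 35, 32, 32, 32, 30, 30, 32, 32, 32, 32, 32, 31]
row 130 S [66, 70, 66, 68, 65, 66, 66, 66, 68, 64, 51, 58, 61, 61, 60, 56, 52, 53, 50, 50, 50, 47, 50, 50, 42, 30, 33, 34, 32, 33, 32, 32, 32, 32, 32, 33, 33, 32, 33, 33, 32, 32, 32, 30, 32, 32, 33, 32, 32, 31, 30, 32, 31, 31, 30, 31, 30, 31, 32, 32, 32, 32, 31, 33, 32, 30, 33, 28, 30, 33, 31, 33, 32, 33, 33, 32, 32, 29, 29, 29, 30, 30, 32, 31, 30, 29, 30, 28, 29, 29, 32, 33, 29, 27, 42, 57, 56, 59, 59, 61, 61, 63, 62, 65, 63]
row 200 S [58, 57, 60, 65, 74, 79, 81, 84, 84, 83, 84, 86, 90, 89, 87, 89, 87, 89, 88, 93, 91, 89, 78, 73, 70, 75, 65, 47, 36, 31, 27, 28, 26, 26, 25, 27, 29, 28, 25, 22, 25, 26, 27, 27, 27, 26, 26, 25, 25, 22, 22, 21, 21, 18, 20, 18, 20, 20, 19, 19, 21, 19, 17, 20, 21, 21, 23, 25, 24, 22, 22, 21, 21, 19, 19, 19, 19, 17, 15, 17, 18, 21, 18, 17, 17, 19, 19, 20, 21, 21, 32, 55, 92, 115, 115, 113, 105, 101, 98, 97, 100, 98, 102, 102, 103]
```

```bash
python3 -c "
from rig import ticket;print(ticket.sign_off())"
```

```text
the job is handed in; nothing more can be done
None
```

The job is handed in at about 33 s of the 72 s allowed: the roller is settled in both Vs, with the orange pad plate flat on the collars and the keeper flat on top of it. My last camera and force checks agreed with that, but sign-off returned no verdict. On the first try for the pad the fingers closed on its top face at about 15 N; it did not move, and I regripped it.

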